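# Slide the stray cola bottle back into its shelf lane

### The job

A cola bottle has been left standing out on the shelf deck, in front of the dividers. Push it gently with your fingertips, low on its body and never at the label or above, so that it slides upright across the deck and into the lane that already holds the same cola, until it stands against the bottle there. Do not grip, lift or tip it, and leave the other goods where they stand.

Things in the scene. Friction and masses are not known exactly. Their poses are not given: they have to be found in the camera images.
- cola: The bottle to push: dark-brown cola, cream label, yellow cap; 240 mm tall, 62 mm across up to 150 mm height, 27 mm neck; about 0.56 kg (varies by a quarter). Stands alone on the open deck before the dividers. Plain brown below the label, which starts 85 mm up. Friction on the deck about 0.35 to 0.6: a push higher than about 45 mm may tip it. Origin: centre of its underside, z up; yaw is arbitrary
- cola_top: The upper part of that same bottle, rigid with it: label, shoulder, neck and cap, from 85 mm to 240 mm height. Its frame coincides with that of cola
- cola_stock: The same kind of cola bottle (dark brown, cream label, yellow cap), standing at the back of one of the three lanes, 2 mm from the rear stop; it marks the cola lane; 240 mm tall, 62 mm across up to 150 mm height, 27 mm neck; about 0.56 kg (varies by a quarter). Loose. Origin: centre of its underside, z up; yaw is arbitrary
- water_stock: Green water bottle with white cap at the back of another lane; 240 mm tall, 62 mm across up to 150 mm height, 27 mm neck; about 0.56 kg (varies by a quarter). Loose, to be left alone. Origin: centre of its underside, z up; yaw is arbitrary
- juice_stock: Orange juice bottle with green cap and green label at the back of another lane; 240 mm tall, 62 mm across up to 150 mm height, 27 mm neck; about 0.56 kg (varies by a quarter). Loose, to be left alone. Origin: centre of its underside, z up; yaw is arbitrary
- dividers: Fixed shelf divider set: 4 clear upright dividers, blue top edges and front posts, 3 mm thick (6 mm post at front end), 40 high, 165 long, 86 apart: 3 lanes 83 wide inside (80 between front posts), aluminium rear stop 75 high, face at x = 165 mm. No floor or lip: bottles slide in on the deck. Origin: on the deck, mid of the line of the front ends; x into the lanes (about world +y), y across
- lane_far (a point): Mouth of the far lane (near or far from the robot): point on the deck midway between the front ends of its two dividers; x runs straight into the lane, y across it. The rear stop is at x = 165 mm
- lane_middle (a point): Mouth of the middle lane (near or far from the robot): point on the deck midway between the front ends of its two dividers; x runs straight into the lane, y across it. The rear stop is at x = 165 mm
- lane_near (a point): Mouth of the near lane (near or far from the robot): point on the deck midway between the front ends of its two dividers; x runs straight into the lane, y across it. The rear stop is at x = 165 mm
- tub: Bystander: tub with red lid, 102 mm across, 72 mm tall, loose. Origin: centre of its underside
- can: Bystander: drinks can with blue band, 66 mm across, 115 mm tall, loose. Origin: centre of its underside
- pack: Bystander: yellow and red carton pack, 55 x 85 x 135 mm (x, y, z), loose. Origin: centre of its underside
- jar: Bystander: dark red jar with red lid, 68 mm across, 100 mm tall, loose. Origin: centre of its underside

How it is judged:
By the outcome, as a careful person would: the job done as asked, in the order asked, and still so for the second after the job is handed in, with the robot touching nothing.
It also fails if it takes over 54 s, if anything falls off the work surface, if the arm or the gripper's body presses on something with over 40 N, if the wrist force passes 120 N, or if a joint passes its speed limit or range.

### The arm

A 6-joint arm with a two-finger parallel gripper is mounted at the origin on the work surface. World frame = base frame: x ahead of the robot, y to its left, z up, the work surface at z = 0. Lengths are in m, angles in rad, forces in N, time in s.
With the tool pointing down it reaches from about 0.3 to 0.85 m from the base axis. Payload 5.4 kg.
Tool frame: the origin (TCP) lies at the very end of the fingers, on their centre line; the grasp point (between the pads) lies behind it (arm.hold_point_z is the y of the grasp point in the tool frame, in m); y points along the fingers, x is the direction in which the jaws open and shut, and the axes are right-handed (so a half turn about y gives the same grasp; the last joint's range is limited). The gripper opens to 85 mm and grips with 20 to 120 N. Pads are 22 mm wide; open, the fingers measure 114 mm over their backs; the gripper's body (76 mm by 85 mm) begins 54 mm behind the grasp point. The pads swing forward as they close: fully open they stand 13 mm farther back than shut.
Start: joints at [0.903, 0.158, 1.597, -0, 1.386, -0.21], TCP at [0.254, 0.516, 0.193] pointing down, gripper open.
Joint ranges: [-2.91, 2.91], [-0.94, 2.29], [0.18, 2.7], [-1.29, 4.43], [0.17, 2.64], [-3, 3]. Speed limits (rad/s): [2.57, 2.57, 3.14, 3.14, 3.14, 3.14].

### API

Orientations are given as a unit quaternion [x, y, z, w].
In Python, from bench import arm gives the robot as it stands. The module is installed in compiled form; this text tells all that it offers.
- The arm moves only by the tool drive_tool, never from a script. Its arguments are lists of equal length, an entry for each row: "translation": the shift along the world's x, y, z in cm, a list of three; "twist": the turn about the world's z in rad. A call has 1 to 12 rows; each row shifts and turns the pose as measured when the row begins; what a row does not reach is not made up. A row lasts 1/12 s, in which the tool goes at most 41.7 mm and 7.16 degrees, less where a joint would pass 70% of its speed; a pose out of reach is approached as far as the arm can. A call is refused whole if a number of a shift passes 4.17 or a number of a turn 0.125, either way. A call with a gripper value outside its range is refused whole. "claw" is the closure in counts, from 0 (fully open) to 255 (shut), set as the call begins (left out, the last holds). The fingers move at their own pace and stop on an object; "newtons" is the grip in N (left out, the last holds). Time passes only in rows, so rows that do not move let the fingers close. It gives the time, the measured TCP pose, the force and the opening at its end, in the units of the state.
- arm.get_obs(): the state, without advancing time (a new reading comes with each control period).
- arm.capture(name): name is "scene" or "top"; returns a dict with "color" (400x640x3 uint8, blue, green, red), "intrinsics" (3x3 intrinsics, pixels), "R" (3x3) and "t" (3): a world point X has camera coordinates R X + t. Camera axes: x right, y down, z forward; pixel columns grow to the right and rows downward; lengths in m; the calibration is good to about 2 mm. A picture is of the moment at which its call begins. There is no depth.
- arm.job_done(): hands the job in, once; it reports no verdict.
The state is a dict: "t": time; "q": joint angles; "joint_velocities": joint speeds; "joint_efforts": joint torques, N m; "tool_pos": TCP position; "tool_rot": TCP orientation; "contact_force": force on the tool from outside, world axes, zero at the start; "wrist_torque": the same for the moment, N m; "gripper_width": finger opening in m.
Only numpy, scipy, OpenCV 4.12 (cv2) and the standard library are available. Lean on these libraries where they do the work, as an engineer would, in place of code of your own. Each camera call takes 0.05 s, during which the arm holds its last target. There are 200 camera calls.

## Working session

There is one attempt and no reset: what is moved stays moved. The work goes in short steps, Python scripts to look and compute and a tool call to move; the robot and the scene stay as the last step left them, time stands still between calls to the robot, and variables do not carry over. Pictures are saved under pics/ and viewed, about 8 in all and at most 12, crops included, and the job is handed in when it is done.

Besides the shell and the picture viewer there is one more tool, called after "Emit:" by a JSON object that holds its "op" and its "data", one argument or row to a line. drive_tool: Moves the arm, as the interface text tells. Its arguments: {"type":"object","properties":{"translation":{"type":"array","items":{"type":"array","items":{"type":"number"}}},"twist":{"type":"array","items":{"type":"number"}},"claw":{"type":"number"},"newtons":{"type":"number"}},"required":["translation","twist"]}

```bash
mkdir -p pics; cat > h.py <<'E'
import numpy as np, cv2, sys
from bench import arm
def snap(cam,name):
    c=arm.capture(cam); cv2.imwrite(f'pics/{name}.png',c['color']); np.savez(f'{name}.npz',K=c['intrinsics'],R=c['R'],t=c['t'],color=c['color']); return c
def ray(n,u,v,z=0.):
    c=np.load(f'{n}.npz'); d=c['R'].T@np.linalg.inv(c['K'])@[u,v,1]; o=-c['R'].T@c['t']; return o+d*(z-o[2])/d[2]
def proj(n,X):
    c=np.load(f'{n}.npz'); p=c['K']@(c['R']@np.asarray(X,float)+c['t']); return p[:2]/p[2]
E
python3 - <<'E'
from h import *
for n in('scene','top'):
    c=snap(n,n+'0'); print(n,-c['R'].T@c['t'],c['R'][2],c['intrinsics'][0])
o=arm.get_obs(); print(o['t'],o['tool_pos'],o['tool_rot'],o['gripper_width'],arm.hold_point_z)
E
```

```text
scene [0.2366454  0.43486517 0.86321279] [ 0.38725189 -0.39333369 -0.83386125] [447.53479373   0.         315.20629464]
top [0.46097327 0.03289975 0.85040101] [ 0.21997414  0.03909105 -0.97472215] [417.23371635   0.         321.56523168]
0.1 [0.25374774 0.51527162 0.19250388] [ 0.60062096  0.37292903 -0.37409363 -0.6001936 ] 0.0855992334918816 -0.0187
```

View pics/scene0.png

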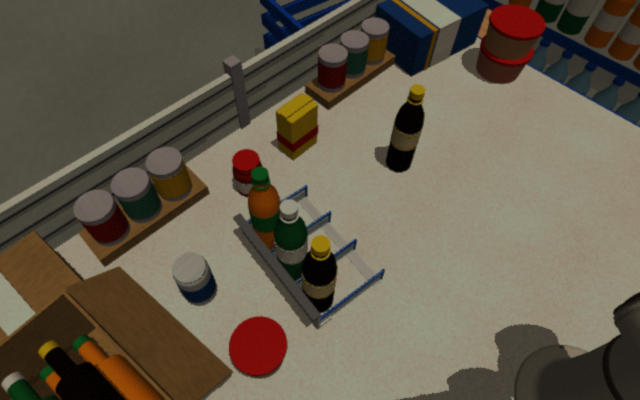

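View pics/top0.png

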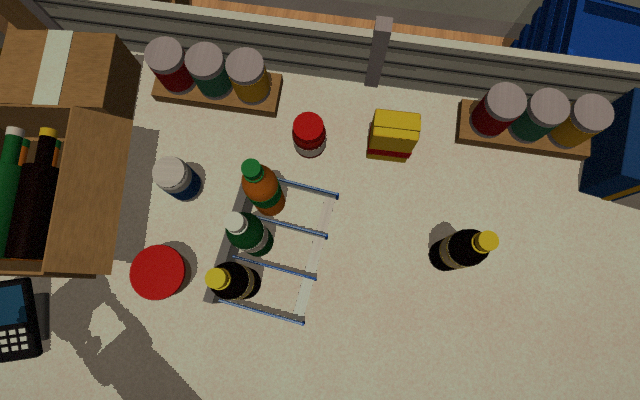

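```bash
python3 - <<'E'
from h import *
a=cv2.imread('pics/top0.png')
l=cv2.resize(a[170:335,190:350],None,fx=3.6,fy=3.6,interpolation=2); r=cv2.resize(a[220:280,420:510],None,fx=2.2,fy=2.2,interpolation=2)
b=np.zeros((594,776,3),'u1'); b[:l.shape[0],:l.shape[1]]=l; b[:r.shape[0],577:577+r.shape[1]]=r
cv2.imwrite('pics/crop.png',b)
for uv,z in [((489,240),.24),((218,279),.24),((337,196),.04),((327,236),.04),((315,277),.04),((303,323),.04)]: print(uv,ray('top0',*uv,z).round(4))
for uv,z in [((417,90),.24),((320,242),.24),((382,273),.04),((355,243),.04),((330,215),.04),((306,189),.04)]: print('s',uv,ray('scene0',*uv,z).round(4))
E
```

```text
(489, 240) [ 0.5752 -0.1943  0.24  ]
(218, 279) [0.4602 0.1871 0.24  ]
(337, 196) [0.6555 0.036  0.04  ]
(327, 236) [0.5731 0.0438 0.04  ]
(315, 277) [0.4917 0.0548 0.04  ]
(303, 323) [0.4048 0.0639 0.04  ]
s (417, 90) [ 0.5737 -0.1893  0.24  ]
s (320, 242) [0.4631 0.1915 0.24  ]
s (382, 273) [0.4006 0.0729 0.04  ]
s (355, 243) [0.4839 0.0626 0.04  ]
s (330, 215) [0.5677 0.0518 0.04  ]
s (306, 189) [0.6529 0.0423 0.04  ]
```

View pics/crop.png

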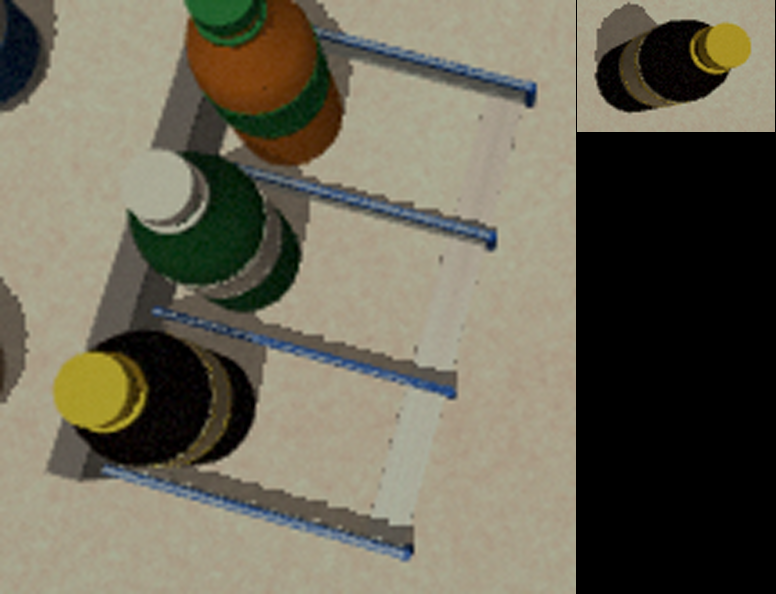

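```bash
python3 - <<'E'
from h import *
from scipy.spatial.transform import Rotation as Ro
print(Ro.from_quat(arm.get_obs()['tool_rot']).as_matrix().round(3))
E
```

```text
[[ 0.442 -0.001 -0.897]
 [ 0.897 -0.001  0.442]
 [-0.002 -1.     0.   ]]
```

Emit:
{"op": "drive_tool", "data": {
  "translation": [
    [0,0,3.5],
    [0,0,3.5],
    [0,0,3.5],
    [0,0,2.5],
    [1,-3.8,0],
    [1,-3.8,0],
    [1,-3.8,0],
    [1,-3.8,0],
    [1,-3.8,0],
    [1,-3.8,0],
    [1,-3.8,0],
    [1,-3.8,0]
  ],
  "twist": [0,0,0,0,0,0,0,0,0,0,0,0],
  "claw": 0
}}

```text
t: 1.1
tool_pos: [0.3284, 0.2009, 0.3194]
tool_rot: [0.599, 0.373, -0.383, -0.596]
contact_force: [1.4, 0.8, 0.4]
gripper_width: 0.0854
```

Emit:
{"op": "drive_tool", "data": {
  "translation": [
    [0,-4,0],
    [0,-4,0],
    [0,-4,0],
    [0,-4,0],
    [1,-4,0],
    [2,-4,0],
    [3,-4,0],
    [3,-4,0],
    [3,-4,0],
    [3,-4,0],
    [3,-4,0],
    [3,-4,0]
  ],
  "twist": [0.1,0.1,0.1,0.1,0.1,0.1,0.1,0.1,0.1,0.1,0.07,0]
}}

```text
t: 2.1
tool_pos: [0.5003, -0.2073, 0.3167]
tool_rot: [-0.344, -0.617, 0.623, 0.335]
contact_force: [-0.2, 0.5, 1.0]
gripper_width: 0.0852
```

Emit:
{"op": "drive_tool", "data": {
  "translation": [
    [1,-3,0],
    [0,-2,0],
    [0,0,0]
  ],
  "twist": [0,0,0]
}}

```text
t: 2.35
tool_pos: [0.5122, -0.2652, 0.3117]
tool_rot: [-0.343, -0.617, 0.623, 0.338]
contact_force: [-0.5, 0.6, -1.0]
gripper_width: 0.0856
```

```bash
python3 - <<'E'
from h import *
c=snap('scene','scene1'); d=snap('top','top1')
cv2.imwrite('pics/both1.png',np.hstack([c['color'][:,240:],d['color'][:,240:]]))
o=arm.get_obs(); print(o['q'],o['tool_pos'])
E
```

```text
[-0.67935095  0.10262932  1.42689267 -0.00551859  1.60360812 -2.81846484] [ 0.51218401 -0.26195082  0.31214818]
```

View pics/both1.png

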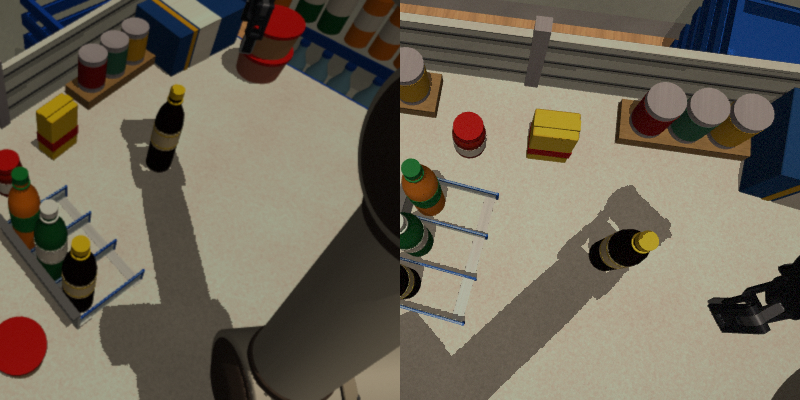

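```bash
python3 - <<'E'
from h import *
a=cv2.imread('pics/top1.png')[240:360,530:640]; b=cv2.imread('pics/scene1.png')[0:80,460:560]
a=cv2.convertScaleAbs(a,alpha=2.2,beta=20);b=cv2.convertScaleAbs(b,alpha=2.2,beta=20)
a=cv2.resize(a,(412,450));b=cv2.resize(b,(375,300)); o=np.zeros((450,790,3),'u1');o[:,:412]=a;o[:300,412:787]=b
cv2.imwrite('pics/grip.png',o)
from scipy.spatial.transform import Rotation as Ro
s=arm.get_obs();R=Ro.from_quat(s['tool_rot']).as_matrix();p=s['tool_pos']
print(R.round(3))
for dx in(-.057,-.0427,.0427,.057):
  for dy in(0,-.013,-.073): 
    X=p+R@[dx,dy,0]; u=proj('top1',X);v=proj('scene1',X); print(dx,dy,((u-[530,240])*3.75).round(),((v-[460,0])*3.75+[412,0]).round())
E
```

```text
[[-0.538  0.003 -0.843]
 [ 0.843 -0.01  -0.538]
 [-0.01  -1.     0.003]]
-0.057 0 [267. 118.] [472. 151.]
-0.057 -0.013 [292. 116.] [480. 129.]
-0.057 -0.073 [426. 105.] [519.  23.]
-0.0427 0 [230. 135.] [471. 168.]
-0.0427 -0.013 [255. 134.] [479. 147.]
-0.0427 -0.073 [384. 125.] [519.  41.]
0.0427 0 [  8. 241.] [464. 279.]
0.0427 -0.013 [ 28. 242.] [473. 258.]
0.0427 -0.073 [129. 247.] [514. 153.]
0.057 0 [-29. 259.] [463. 298.]
0.057 -0.013 [-11. 260.] [471. 277.]
0.057 -0.073 [ 86. 268.] [513. 173.]
```

View pics/grip.png

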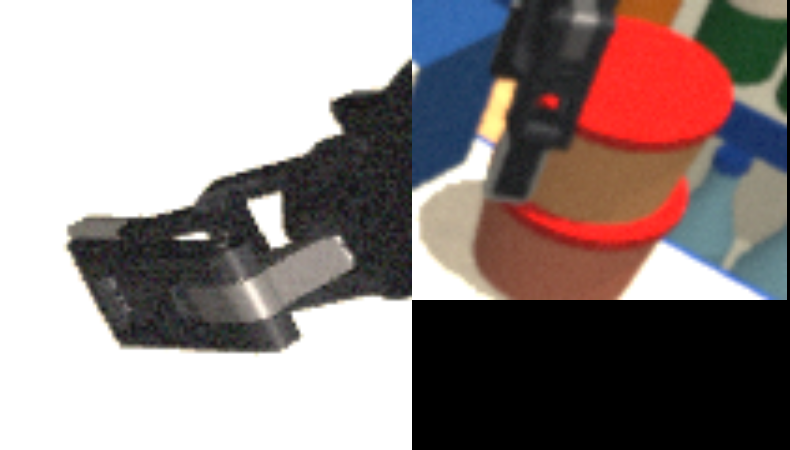

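```bash
python3 - <<'E'
from h import *
from scipy.spatial.transform import Rotation as Ro
s=arm.get_obs();R=Ro.from_quat(s['tool_rot']).as_matrix();p=s['tool_pos']
P=[]
for n in('top1','scene1'):
    c=np.load(n+'.npz');P.append(c['K']@np.c_[c['R'],c['t']])
def tri(a,b):
    X=cv2.triangulatePoints(P[0],P[1],np.array(a,float),np.array(b,float));return (X[:3]/X[3])[:,0]
X=tri((555.9,316.8),(486.1,51.2)); print(X,R.T@(X-p),proj('top1',X),proj('scene1',X))
for n in('0','1'):
    c=np.load('top'+n+'.npz');print(c['R'].round(3),c['t'],c['K'])
X=tri((489,240),(417,90));print(X)
E
```

```text
[ 0.47967619 -0.22303668  0.36944018] [ 0.04972961 -0.05776429  0.00661014] [554.55919778 313.69698959] [488.08817511  51.39367388]
[[ 0.151 -0.989 -0.006]
 [-0.964 -0.146 -0.223]
 [ 0.22   0.039 -0.975]] [-0.03233676  0.63900288  0.72621642] [[417.23371635   0.         321.56523168]
 [  0.         417.23371635 199.45553531]
 [  0.           0.           1.        ]]
[[ 0.151 -0.989 -0.006]
 [-0.964 -0.146 -0.223]
 [ 0.22   0.039 -0.975]] [-0.03233676  0.63900288  0.72621642] [[417.23371635   0.         321.56523168]
 [  0.         417.23371635 199.45553531]
 [  0.           0.           1.        ]]
[ 0.57711181 -0.19673203  0.23286554]
```

Emit:
{"op": "drive_tool", "data": {
  "translation": [
    [-2,3.5,0],
    [-2,3.5,0],
    [-2,3.5,0],
    [-2,3.5,0],
    [0,0,-3.5],
    [0,0,-3.5],
    [0,0,-3.5],
    [0,0,-3.5],
    [0,0,-2.5],
    [0,0,0],
    [0,0,0]
  ],
  "twist": [0,0,0,0,0,0,0,0,0,0,0]
}}

```text
t: 3.37
tool_pos: [0.4249, -0.1027, 0.1423]
tool_rot: [-0.341, -0.622, 0.623, 0.33]
contact_force: [0.5, 0.1, 0.5]
gripper_width: 0.0853
```

```bash
python3 - <<'E'
from h import *
from scipy.spatial.transform import Rotation as Ro
s=arm.get_obs();R=Ro.from_quat(s['tool_rot']).as_matrix();p=s['tool_pos']
print(p,s['q'],s['gripper_width'])
c=snap('top','top2');d=snap('scene','scene2')
o=[]
for n in('top2','scene2'):
    im=np.load(n+'.npz')['color'].copy(); im=cv2.convertScaleAbs(im,alpha=1.5,beta=10)
    u=proj(n,p+R@[0,-.05,0]); x,y=(np.clip(u-[65,80],0,[509,239])).astype(int)
    im=im[y:y+160,x:x+131]; im=cv2.resize(im,None,fx=3,fy=3,interpolation=2)
    for dx,col in((-.0427,(0,0,255)),(.0427,(0,255,0)),(0,(255,0,255))):
      for dy in(0,-.073): cv2.drawMarker(im,tuple(((proj(n,p+R@[dx,dy,0])-[x,y])*3).astype(int).tolist()),col,0,10)
    o.append(im); print(x,y)
cv2.imwrite('pics/g2.png',np.hstack(o))
E
```

```text
[ 0.42491364 -0.10273573  0.1423142 ] [-5.14528542e-01 -1.80669223e-01  2.03672380e+00 -6.81780643e-04
  1.27070856e+00 -2.66764147e+00] 0.0852960687905267
344 239
380 91
```

View pics/g2.png

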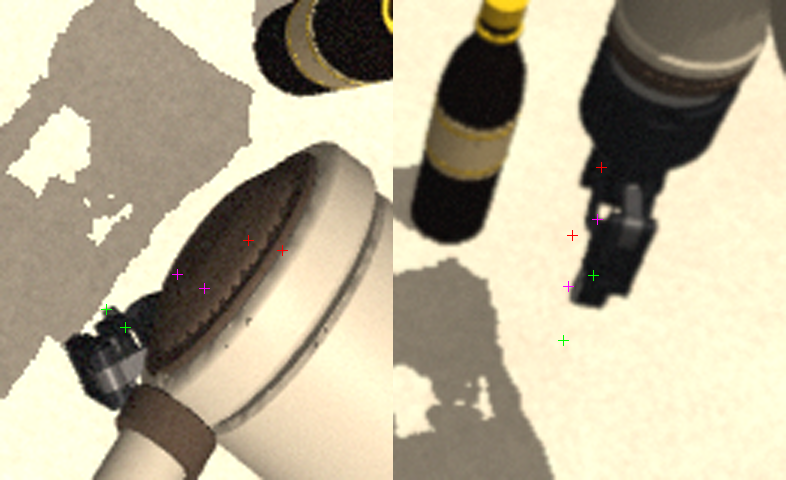

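Emit:
{"op": "drive_tool", "data": {
  "translation": [
    [0,0,-3.5],
    [0,0,-3.5],
    [0,0,-3],
    [0,0,-1.5],
    [0,0,0],
    [0,0,0]
  ],
  "twist": [0,0,0,0,0,0]
}}

```text
t: 3.97
tool_pos: [0.4387, -0.1097, 0.0409]
tool_rot: [-0.352, -0.622, 0.623, 0.318]
contact_force: [-0.1, -1.3, 0.1]
gripper_width: 0.0853
```

```bash
python3 - <<'E'
from h import *
from scipy.spatial.transform import Rotation as Ro
s=arm.get_obs();R=Ro.from_quat(s['tool_rot']).as_matrix();p=s['tool_pos']
print(p,s['q'],s['gripper_width'],s['contact_force'])
d=snap('scene','scene3')
n='scene3'
im=cv2.convertScaleAbs(d['color'],alpha=1.5,beta=10)
u=proj(n,p+R@[0,-.05,0]); x,y=(np.clip(u-[65,80],0,[480,250])).astype(int)
im=im[y:y+150,x:x+160]; im=cv2.resize(im,None,fx=4,fy=4,interpolation=2)
for dx,col in((-.0427,(0,0,255)),(.0427,(0,255,0)),(0,(255,0,255))):
  for dy in(0,-.073): cv2.drawMarker(im,tuple(((proj(n,p+R@[dx,dy,0])-[x,y])*4).astype(int).tolist()),col,0,10)
print(x,y)
cv2.imwrite('pics/g3.png',im)
E
```

```text
[ 0.43868508 -0.10974799  0.04088241] [-5.13124385e-01 -1.85328807e-02  2.11062749e+00 -5.63682230e-04
  1.00034570e+00 -2.66683978e+00] 0.08531008694401479 [-0.05916591 -1.30017064  0.10271764]
364 115
```

View pics/g3.png

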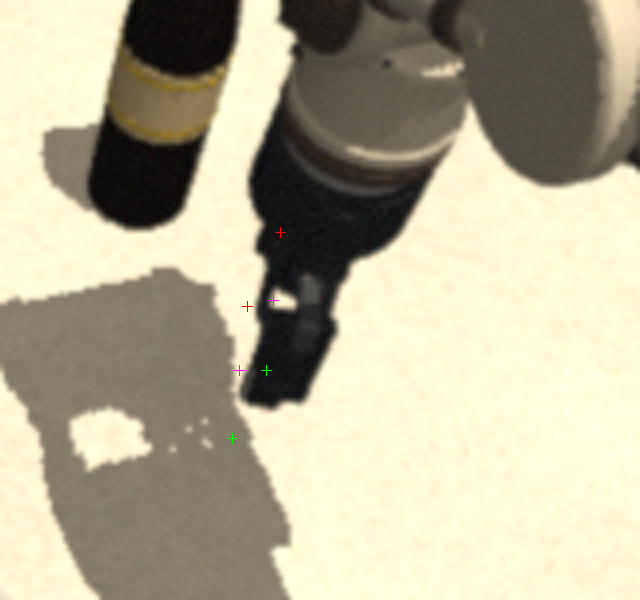

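Emit:
{"op": "drive_tool", "data": {
  "translation": [
    [0,0,-0.6],
    [0,0,-0.6],
    [0,0,-0.6],
    [0,0,-0.6],
    [0,0,-0.4],
    [0,0,0]
  ],
  "twist": [0,0,0,0,0,0]
}}

```text
t: 4.52
tool_pos: [0.4449, -0.1131, 0.0179]
tool_rot: [-0.358, -0.622, 0.623, 0.312]
contact_force: [-0.5, 0.9, 0.5]
gripper_width: 0.0853
```

Emit:
{"op": "drive_tool", "data": {
  "translation": [
    [0,0,-0.3],
    [0,0,-0.3],
    [0,0,-0.3],
    [0,0,-0.2],
    [0,0,0]
  ],
  "twist": [0,0,0,0,0]
}}

```text
t: 4.93
tool_pos: [0.4445, -0.1129, 0.0054]
tool_rot: [-0.357, -0.622, 0.623, 0.313]
contact_force: [-0.7, 0.3, 0.4]
gripper_width: 0.0855
```

Emit:
{"op": "drive_tool", "data": {
  "translation": [
    [0,0,-0.2],
    [0,0,-0.2],
    [0,0,-0.2],
    [0,0,-0.2],
    [0,0,-0.2],
    [0,0,0]
  ],
  "twist": [0,0,0,0,0,0]
}}

```text
t: 5.43
tool_pos: [0.4447, -0.113, -0.0055]
tool_rot: [-0.357, -0.622, 0.623, 0.313]
contact_force: [-0.2, 0.3, -0.1]
gripper_width: 0.0854
```

```bash
python3 - <<'E'
from h import *
from scipy.spatial.transform import Rotation as Ro
s=arm.get_obs();R=Ro.from_quat(s['tool_rot']).as_matrix();p=s['tool_pos']
print(p,s['q'],s['contact_force'],s['joint_efforts']);print(R.round(3))
d=snap('scene','scene4'); t=snap('top','top4')
n='scene4'
im=cv2.convertScaleAbs(d['color'],alpha=2.5,beta=20)
im=im[160:270,380:500]; im=cv2.resize(im,None,fx=5,fy=5,interpolation=2)
for X,col in((p+R@[-.0427,0,0],(0,0,255)),(p+R@[.0427,0,0],(0,255,0)),(p,(255,0,255))):
  u=((proj(n,X)-[380,160])*5).astype(int); print(u)
  cv2.drawMarker(im,tuple(u.tolist()),col,0,10)
cv2.imwrite('pics/g4.png',im)
E
```

```text
[ 0.44470561 -0.11302334 -0.00552531] [-5.12871993e-01  7.99857681e-02  2.12345505e+00 -6.55553516e-04
  8.74735000e-01 -2.66661363e+00] [-0.23153081  0.31265863 -0.09337961] [-4.28368931e-02 -2.94431502e+01 -2.63327980e+01 -1.68495681e-03
 -3.33812144e-01  4.36332630e-05]
[[-0.549  0.055 -0.834]
 [ 0.834 -0.032 -0.551]
 [-0.057 -0.998 -0.029]]
[201 202]
[181 363]
[191 280]
```

View pics/g4.png

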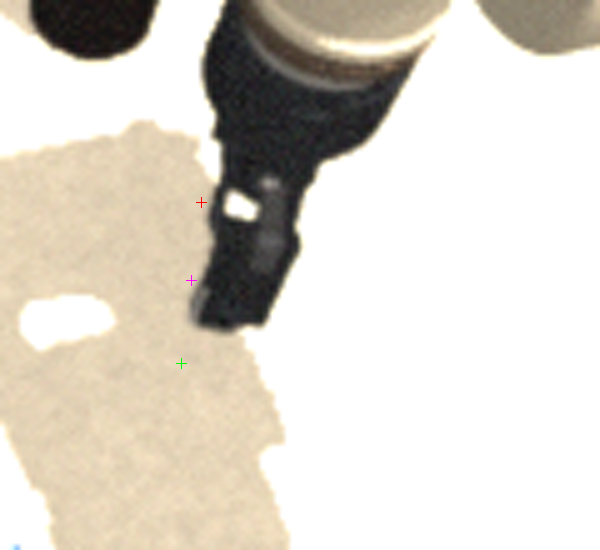

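```bash
python3 - <<'E'
from h import *
from scipy.spatial.transform import Rotation as Ro
s=arm.get_obs();R=Ro.from_quat(s['tool_rot']).as_matrix();p=s['tool_pos']
for z in(0,.005,.01,.03):
  for px in ((200,325),(232,328),(262,325)):
    X=ray('scene4',px[0]/5+380,px[1]/5+160,z);print(z,px,X.round(4),(R.T@(X-p)).round(4))
E
```

```text
0 (200, 325) [ 0.4263 -0.0941  0.    ] [ 0.0259 -0.0068  0.0049]
0 (232, 328) [ 0.4154 -0.1032  0.    ] [ 0.0242 -0.0071  0.019 ]
0 (262, 325) [ 0.4071 -0.1142  0.    ] [ 0.0196 -0.0072  0.032 ]
0.005 (200, 325) [ 0.4252 -0.091   0.005 ] [ 0.0287 -0.012   0.004 ]
0.005 (232, 328) [ 0.4144 -0.1001  0.005 ] [ 0.0271 -0.0123  0.018 ]
0.005 (262, 325) [ 0.4061 -0.1111  0.005 ] [ 0.0225 -0.0124  0.031 ]
0.01 (200, 325) [ 0.4241 -0.0879  0.01  ] [ 0.0316 -0.0171  0.003 ]
0.01 (232, 328) [ 0.4133 -0.097   0.01  ] [ 0.03   -0.0174  0.017 ]
0.01 (262, 325) [ 0.4051 -0.1079  0.01  ] [ 0.0254 -0.0175  0.0299]
0.03 (200, 325) [ 0.4197 -0.0757  0.03  ] [ 0.0431 -0.0377 -0.0006]
0.03 (232, 328) [ 0.4092 -0.0845  0.03  ] [ 0.0415 -0.038   0.013 ]
0.03 (262, 325) [ 0.4011 -0.0952  0.03  ] [ 0.0371 -0.0381  0.0256]
```

Emit:
{"op": "drive_tool", "data": {
  "translation": [
    [0,0,-0.2],
    [0,0,-0.2],
    [0,0,0]
  ],
  "twist": [0,0,0]
}}

```text
t: 5.78
tool_pos: [0.4453, -0.1134, -0.0092]
tool_rot: [-0.358, -0.622, 0.623, 0.312]
contact_force: [0.2, 0.4, -0.2]
gripper_width: 0.0857
```

Emit:
{"op": "drive_tool", "data": {
  "translation": [
    [0,0,-0.2],
    [0,0,-0.2],
    [0,0,0]
  ],
  "twist": [0,0,0]
}}

```text
t: 6.03
tool_pos: [0.4454, -0.1134, -0.0135]
tool_rot: [-0.358, -0.622, 0.623, 0.312]
contact_force: [-0.7, 0.2, 0.0]
gripper_width: 0.0854
```

Emit:
{"op": "drive_tool", "data": {
  "translation": [
    [0,0,-0.2],
    [0,0,-0.2],
    [0,0,0]
  ],
  "twist": [0,0,0]
}}

```text
t: 6.28
tool_pos: [0.4453, -0.1133, -0.0181]
tool_rot: [-0.358, -0.622, 0.623, 0.312]
contact_force: [-0.5, -0.4, -0.7]
gripper_width: 0.0853
```

Emit:
{"op": "drive_tool", "data": {
  "translation": [
    [0,0,-0.2],
    [0,0,-0.2],
    [0,0,0]
  ],
  "twist": [0,0,0]
}}

```text
t: 6.53
tool_pos: [0.4453, -0.1134, -0.0225]
tool_rot: [-0.358, -0.622, 0.623, 0.312]
contact_force: [-0.2, 0.4, 0.7]
gripper_width: 0.0857
```

Emit:
{"op": "drive_tool", "data": {
  "translation": [
    [0,0,-0.2],
    [0,0,-0.2],
    [0,0,-0.2],
    [0,0,-0.2],
    [0,0,0]
  ],
  "twist": [0,0,0,0,0]
}}

```text
t: 6.95
tool_pos: [0.4453, -0.1134, -0.0314]
tool_rot: [-0.358, -0.622, 0.623, 0.312]
contact_force: [0.6, -0.7, 0.3]
gripper_width: 0.0855
```

Emit:
{"op": "drive_tool", "data": {
  "translation": [
    [0,0,-0.2],
    [0,0,-0.2],
    [0,0,0]
  ],
  "twist": [0,0,0]
}}

```text
t: 7.2
tool_pos: [0.4453, -0.1133, -0.0359]
tool_rot: [-0.358, -0.622, 0.623, 0.312]
contact_force: [0.6, 0.5, -0.1]
gripper_width: 0.0851
```

Emit:
{"op": "drive_tool", "data": {
  "translation": [
    [0,0,-0.2],
    [0,0,-0.2],
    [0,0,0]
  ],
  "twist": [0,0,0]
}}

```text
t: 7.45
tool_pos: [0.4454, -0.1134, -0.0403]
tool_rot: [-0.358, -0.622, 0.623, 0.312]
contact_force: [0.3, 0.0, -0.2]
gripper_width: 0.0853
```

Emit:
{"op": "drive_tool", "data": {
  "translation": [
    [0,0,-0.2],
    [0,0,-0.15],
    [0,0,0]
  ],
  "twist": [0,0,0]
}}

```text
t: 7.7
tool_pos: [0.4454, -0.1134, -0.0442]
tool_rot: [-0.358, -0.622, 0.623, 0.312]
contact_force: [-0.5, -0.3, -0.8]
gripper_width: 0.0856
```

Emit:
{"op": "drive_tool", "data": {
  "translation": [
    [0,0,-0.15],
    [0,0,-0.15],
    [0,0,0]
  ],
  "twist": [0,0,0]
}}

```text
t: 7.95
tool_pos: [0.4454, -0.1134, -0.0475]
tool_rot: [-0.358, -0.622, 0.623, 0.312]
contact_force: [0.4, 0.8, 0.2]
gripper_width: 0.0854
```

```bash
python3 - <<'E'
from h import *
s=arm.get_obs();print(s['tool_pos'],s['q'],s['contact_force'],s['joint_efforts'])
d=snap('scene','scene5'); t=snap('top','top5')
a=cv2.resize(cv2.convertScaleAbs(d['color'],alpha=2,beta=20)[150:275,370:500],None,fx=3,fy=3,interpolation=2)
b=cv2.resize(cv2.convertScaleAbs(t['color'],alpha=2,beta=20)[230:355,330:460],None,fx=3,fy=3,interpolation=2)
cv2.imwrite('pics/g5.png',np.hstack([a,b]))
E
```

```text
[ 0.44543186 -0.11339635 -0.04746375] [-5.12841477e-01  1.76013483e-01  2.12742939e+00 -6.46074762e-04
  7.73155478e-01 -2.66654749e+00] [0.42114314 0.76363096 0.18271963] [-2.72871618e-02 -3.08711565e+01 -2.38293028e+01 -1.40477052e-03
 -3.14418739e-01  5.04026559e-05]
```

View pics/g5.png

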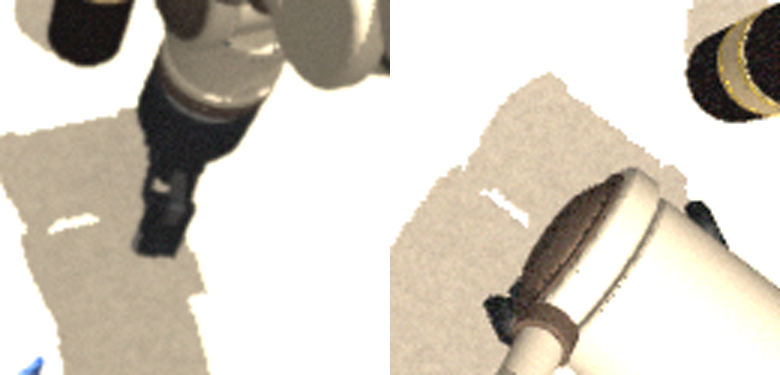

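Emit:
{"op": "drive_tool", "data": {
  "translation": [
    [0,0,-0.2],
    [0,0,-0.15],
    [0,0,0]
  ],
  "twist": [0,0,0]
}}

```text
t: 8.3
tool_pos: [0.446, -0.1137, -0.0479]
tool_rot: [-0.357, -0.622, 0.623, 0.312]
contact_force: [0.1, -0.4, -0.3]
gripper_width: 0.0853
```

Emit:
{"op": "drive_tool", "data": {
  "translation": [
    [0,0,-0.2],
    [0,0,-0.15],
    [0,0,0]
  ],
  "twist": [0,0,0]
}}

```text
t: 8.55
tool_pos: [0.4467, -0.1139, -0.048]
tool_rot: [-0.355, -0.622, 0.624, 0.313]
contact_force: [0.7, -0.4, 0.9]
gripper_width: 0.0855
```

Emit:
{"op": "drive_tool", "data": {
  "translation": [
    [0,0,-0.2],
    [0,0,-0.15],
    [0,0,0]
  ],
  "twist": [0,0,0]
}}

```text
t: 8.8
tool_pos: [0.4471, -0.114, -0.0482]
tool_rot: [-0.354, -0.622, 0.624, 0.313]
contact_force: [-0.1, -0.6, 0.2]
gripper_width: 0.0851
```

```bash
python3 - <<'E'
from h import *
s=arm.get_obs();print(s['tool_pos'],s['q'],s['contact_force'],s['wrist_torque'],s['joint_efforts'])
E
```

```text
[ 0.44713199 -0.11401412 -0.04822251] [-5.11641507e-01  1.87529658e-01  2.11532855e+00 -1.62840042e-03
  7.81515309e-01 -2.66880469e+00] [-0.14260933 -0.55936047  0.17631819] [ 0.08280728 -0.03906733  0.00498866] [-4.53541742e-02 -3.15913546e+01 -2.40756834e+01 -8.68506089e-03
 -1.24221873e-01 -1.23913953e-02]
```

Emit:
{"op": "drive_tool", "data": {
  "translation": [
    [0,0,0.3],
    [0,0,0.3],
    [0,0,0]
  ],
  "twist": [0,0,0]
}}

```text
t: 9.05
tool_pos: [0.4474, -0.1142, -0.042]
tool_rot: [-0.354, -0.622, 0.624, 0.313]
contact_force: [0.6, -0.1, -0.3]
gripper_width: 0.0853
```

```bash
python3 - <<'E'
from h import *
s=arm.get_obs();print(s['tool_pos'],s['q'],s['contact_force'],s['wrist_torque'],s['joint_efforts'])
E
```

```text
[ 0.44744187 -0.11416623 -0.04203602] [-5.11635866e-01  1.73043367e-01  2.11534412e+00 -1.53914840e-03
  7.94982245e-01 -2.66877830e+00] [ 0.64604781 -0.05211927 -0.27340641] [-0.04354202 -0.010101   -0.01472755] [ 6.45714160e-02 -3.09780908e+01 -2.37380147e+01 -4.16010531e-03
 -1.22037018e-01 -9.76336851e-04]
```

```bash
python3 - <<'E'
from h import *
from scipy.spatial.transform import Rotation as Ro
# black-ish blobs in top5 (gripper bits beside the wrist)
c=np.load('top5.npz')['color'].astype(int)
m=(c.max(2)<45).astype('u1')
n,l,st,ce=cv2.connectedComponentsWithStats(m[225:360,325:470])
for i in range(1,n):
    if st[i,4]>8:
        ys,xs=np.where(l==i); xs=xs+325;ys=ys+225
        j=np.column_stack([xs,ys]); d=j@np.array([.83,-.55]) 
        print(st[i],'ext',j[d.argmin()],j[d.argmax()],j[xs.argmin()],j[xs.argmax()],j[ys.argmin()],j[ys.argmax()])
s=arm.get_obs();R=Ro.from_quat(s['tool_rot']).as_matrix();p=s['tool_pos']
for z in(.01,.05,.08,.11):
    for q in((362,332),(441,311),(432,298)):
        X=ray('top5',*q,z); print(z,q,X.round(3),(R.T@(X-p)).round(3))
E
```

```text
[123   4  22  37 647] ext [451 257] [469 230] [448 243] [469 230] [468 229] [463 265]
[104  14  25  32 322] ext [431 262] [443 239] [429 252] [453 268] [442 239] [442 270]
[ 36  63  47  58 667] ext [366 342] [407 288] [361 331] [407 288] [404 288] [370 345]
[103  72  14  15  78] ext [429 302] [436 300] [428 299] [441 310] [430 297] [441 311]
[ 35 132  13   3  29] ext [360 359] [372 359] [360 359] [372 359] [363 357] [360 359]
0.01 (362, 332) [ 0.403 -0.05   0.01 ] [ 0.075 -0.056 -0.   ]
0.01 (441, 311) [ 0.465 -0.197  0.01 ] [-0.081 -0.049  0.029]
0.01 (432, 298) [ 0.487 -0.177  0.01 ] [-0.077 -0.048  0.   ]
0.05 (362, 332) [ 0.406 -0.046  0.05 ] [ 0.075 -0.096 -0.006]
0.05 (441, 311) [ 0.465 -0.186  0.05 ] [-0.074 -0.089  0.022]
0.05 (432, 298) [ 0.486 -0.167  0.05 ] [-0.07  -0.088 -0.005]
0.08 (362, 332) [ 0.408 -0.043  0.08 ] [ 0.074 -0.126 -0.01 ]
0.08 (441, 311) [ 0.465 -0.177  0.08 ] [-0.069 -0.119  0.017]
0.08 (432, 298) [ 0.485 -0.16   0.08 ] [-0.065 -0.119 -0.009]
0.11 (362, 332) [ 0.41 -0.04  0.11] [ 0.074 -0.156 -0.014]
0.11 (441, 311) [ 0.465 -0.169  0.11 ] [-0.063 -0.149  0.012]
0.11 (432, 298) [ 0.484 -0.152  0.11 ] [-0.06  -0.149 -0.013]
```

```bash
python3 - <<'E'
from h import *
from scipy.spatial.transform import Rotation as Ro
R=Ro.from_quat([-0.358, -0.622, 0.623, 0.312]).as_matrix();p=np.array([.4454,-.1134,-.0475])
for z in(0,.005,.01,.02):
    X=ray('scene5',422.3,234,z);print(z,X.round(4),(R.T@(X-p)).round(4))
c=np.load('scene5.npz')['color'].astype(int); m=c.max(2)<50
for r in range(196,238,2):
    xs=np.where(m[r,405:460])[0]; print(r,405+xs.min() if len(xs) else None,405+xs.max() if len(xs) else None,end=' | ')
E
```

```text
0 [ 0.4084 -0.0796  0.    ] [ 0.0458 -0.0506  0.0109]
0.005 [ 0.4074 -0.0766  0.005 ] [ 0.0485 -0.0557  0.0099]
0.01 [ 0.4064 -0.0737  0.01  ] [ 0.0512 -0.0609  0.0089]
0.02 [ 0.4044 -0.0677  0.02  ] [ 0.0567 -0.0711  0.007 ]
196 418 449 | 198 418 448 | 200 419 446 | 202 419 442 | 204 420 438 | 206 419 437 | 208 419 435 | 210 418 435 | 212 418 434 | 214 417 433 | 216 418 433 | 218 418 434 | 220 418 434 | 222 417 433 | 224 416 432 | 226 416 431 | 228 415 430 | 230 414 430 | 232 414 429 | 234 416 428 | 236 None None |
```

Emit:
{"op": "drive_tool", "data": {
  "translation": [
    [0,0,1],
    [0,0,1],
    [0,0,1],
    [0,0,1],
    [0,0,1],
    [0,0,1],
    [0,0,1],
    [0,0,1],
    [0,0,1],
    [0,0,1],
    [0,0,1],
    [0,0,1]
  ],
  "twist": [-0.12,-0.12,-0.12,-0.12,-0.12,-0.12,-0.12,-0.12,-0.12,-0.12,-0.12,-0.12]
}}

```text
t: 10.05
tool_pos: [0.4422, -0.1116, 0.0772]
tool_rot: [0.681, 0.216, -0.243, -0.657]
contact_force: [0.4, 0.4, 1.1]
gripper_width: 0.0854
```

```bash
cat >> h.py <<'E'
from scipy.spatial.transform import Rotation as Ro
def st():
    s=arm.get_obs();R=Ro.from_quat(s['tool_rot']).as_matrix()
    print('t',s['t'],'p',s['tool_pos'].round(4) if hasattr(s['tool_pos'],'round') else s['tool_pos'],'q',np.round(s['q'],3)); print('yaw',np.degrees(np.arctan2(R[1,0],R[0,0])).round(1),'tip lean xy deg',np.degrees(R[:2,1]).round(2),'in tool x,z',np.degrees([-R[2,0]*-1,R[2,2]]).round(2),'F',np.round(s['contact_force'],1))
    return s,R
E
python3 -c "
from h import *
st()"
```

```text
t 10.05 p [ 0.4422 -0.1116  0.0772] q [-0.473 -0.011  2.021 -0.057  1.135 -1.11 ]
yaw 37.8 tip lean xy deg [-1.47 -2.57] in tool x,z [-2.74 -1.12] F [0.4 0.4 1.1]
```

Emit:
{"op": "drive_tool", "data": {
  "translation": [
    [0,0,-0.7],
    [0,0,-0.7],
    [0,0,-0.7],
    [0,0,-0.7],
    [0,0,-0.7],
    [0,0,-0.7],
    [0,0,-0.7],
    [0,0,-0.7],
    [0,0,-0.7],
    [0,0,0]
  ],
  "twist": [-0.12,-0.12,-0.12,-0.12,-0.12,-0.12,-0.12,-0.12,-0.12,-0.06]
}}

```text
t: 10.88
tool_pos: [0.4443, -0.1123, 0.0123]
tool_rot: [0.688, -0.203, 0.167, -0.677]
contact_force: [-0.3, 0.7, -0.1]
gripper_width: 0.0854
```

Emit:
{"op": "drive_tool", "data": {
  "translation": [
    [0,0,4.1],
    [0,0,4.1],
    [0,0,4.1],
    [0,0,4.1],
    [0,0,4.1]
  ],
  "twist": [0,0,0,0,0]
}}

```text
t: 11.3
tool_pos: [0.432, -0.1062, 0.2101]
tool_rot: [0.684, -0.215, 0.158, -0.679]
contact_force: [0.6, 0.1, 0.3]
gripper_width: 0.0855
```

```bash
python3 -c "
from h import *
st()"
```

```text
t 11.3 p [ 0.432  -0.1062  0.2101] q [-0.493 -0.125  1.853 -0.026  1.491  0.044]
yaw -30.7 tip lean xy deg [-4.58  0.79] in tool x,z [-4.35 -1.65] F [0.6 0.1 0.3]
```

Emit:
{"op": "drive_tool", "data": {
  "translation": [
    [0,0,-1.7],
    [0,0,-1.7],
    [0,0,-1.7],
    [0,0,-1.7],
    [0,0,-1.7],
    [0,0,-1.7],
    [0,0,-1.7],
    [0,0,-1.7],
    [0,0,-1.7],
    [0,0,-1.7],
    [0,0,-1.5],
    [0,0,0]
  ],
  "twist": [0,0,0,0,0,0,0,0,0,0,0,0]
}}

```text
t: 12.3
tool_pos: [0.4392, -0.11, 0.0298]
tool_rot: [0.687, -0.205, 0.169, -0.677]
contact_force: [-0.6, 0.5, 0.2]
gripper_width: 0.0855
```

```bash
python3 -c "
from h import *
st()"
```

```text
t 12.3 p [ 0.4392 -0.11    0.0298] q [-0.494  0.091  2.023 -0.029  1.073  0.056]
yaw -30.7 tip lean xy deg [-3.   -0.03] in tool x,z [-2.57 -1.56] F [-0.6  0.5  0.2]
```

Emit:
{"op": "drive_tool", "data": {
  "translation": [
    [0,0,4.1],
    [0,0,4.1],
    [0,0,4.1],
    [0,0,4.1],
    [0,0,4.1]
  ],
  "twist": [0,0,0,0,0]
}}

```text
t: 12.72
tool_pos: [0.4276, -0.104, 0.2307]
tool_rot: [0.684, -0.215, 0.16, -0.679]
contact_force: [1.4, -1.2, -1.2]
gripper_width: 0.0856
```

```bash
python3 -c "
from h import *
st()"
```

```text
t 12.7167 p [ 0.4276 -0.104   0.2307] q [-0.494 -0.154  1.838 -0.025  1.532  0.044]
yaw -30.8 tip lean xy deg [-4.42  0.76] in tool x,z [-4.19 -1.61] F [ 1.4 -1.2 -1.2]
```

Emit:
{"op": "drive_tool", "data": {
  "translation": [
    [0,0,4.1],
    [0,0,4.1],
    [0,0,4.1],
    [0,0,4.1],
    [0,0,4.1],
    [0,0,0],
    [1,-1.3,0],
    [1,-1.3,0],
    [1,-1.3,0],
    [1,-1.3,0],
    [1,-1.3,0],
    [1,-1.3,0]
  ],
  "twist": [0,0,0,0,0,-0.12,-0.12,-0.12,-0.12,-0.12,-0.12,-0.12]
}}

```text
t: 13.72
tool_pos: [0.4877, -0.1816, 0.4616]
tool_rot: [-0.536, 0.469, -0.445, 0.543]
contact_force: [0.4, 0.4, -0.7]
gripper_width: 0.0852
```

```bash
python3 -c "
from h import *
st()"
```

```text
t 13.7167 p [ 0.4877 -0.1816  0.4616] q [-0.597  0.026  1.219  0.013  1.931  0.813]
yaw -80.6 tip lean xy deg [-1.2   1.69] in tool x,z [-1.87 -0.91] F [ 0.4  0.4 -0.7]
```

Emit:
{"op": "drive_tool", "data": {
  "translation": [
    [0,0,-1],
    [0,0,-1],
    [0,0,-1],
    [0,0,-1],
    [0,0,-1],
    [0,0,-1],
    [0,0,-1],
    [0,0,-1],
    [0,0,-1],
    [0,0,-1],
    [0,0,-1],
    [0,0,0]
  ],
  "twist": [-0.12,-0.12,-0.12,-0.12,-0.12,-0.12,-0.12,-0.12,-0.12,-0.12,-0.12,0]
}}

```text
t: 14.72
tool_pos: [0.4869, -0.1837, 0.3545]
tool_rot: [-0.116, 0.7, -0.691, 0.135]
contact_force: [-0.5, -0.7, -0.7]
gripper_width: 0.0855
```

```bash
python3 - <<'E'
from h import *
d=snap('scene','scene6'); t=snap('top','top6'); s,R=st(); p=s['tool_pos']
u=proj('scene6',p+R@[0,-.09,0]); x,y=np.clip(u-[60,60],0,[520,280]).astype(int)
a=cv2.resize(cv2.convertScaleAbs(d['color'],alpha=2.5,beta=25)[y:y+120,x:x+120],(600,600),interpolation=cv2.INTER_CUBIC)
print(x,y)
for k in range(0,8):
  for dx in(-.05,.05):
    v=(proj('scene6',p+R@[dx,-.02*k,0])-[x,y])*5
    cv2.circle(a,tuple(v.astype(int).tolist()),2,(0,0,255) if dx<0 else (0,200,0),-1)
    if k%3==0: print(dx,k*.02,v.round())
cv2.imwrite('pics/g6.png',a)
E
```

```text
t 14.8167 p [ 0.4876 -0.1843  0.3567] q [-0.613 -0.054  1.501  0.029  1.681  2.168]
yaw -159.1 tip lean xy deg [1.56 0.91] in tool x,z [-1.78 -0.3 ] F [-0.5 -0.4  0.3]
428 0
-0.05 0.0 [ 63. 281.]
0.05 0.0 [348. 375.]
-0.05 0.06 [115. 131.]
0.05 0.06 [422. 226.]
-0.05 0.12 [175. -43.]
0.05 0.12 [507.  55.]
```

View pics/g6.png

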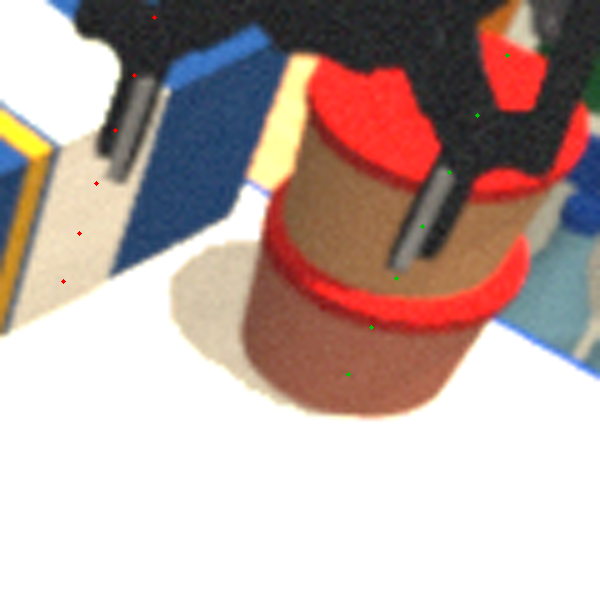

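Emit:
{"op": "drive_tool", "data": {
  "translation": [
    [3.7,-1.4,0],
    [3.7,-1.4,0],
    [3.7,-1.4,0],
    [3.7,-1.4,0],
    [3.7,-1.4,0],
    [3.7,-1.4,0],
    [3.7,-1.4,0],
    [3.7,-1.4,0],
    [3.7,-1.4,0]
  ],
  "twist": [0.12,0.12,0.12,0.12,0.12,0,0,0,0],
  "claw": 120
}}

```text
t: 15.57
tool_pos: [0.7722, -0.2907, 0.3528]
tool_rot: [0.326, -0.618, 0.62, -0.356]
contact_force: [-30.1, 10.7, 31.7]
gripper_width: 0.0454
```

```bash
python3 -c "
from h import *
st()"
```

```text
t 15.5667 p [ 0.7722 -0.2907  0.3528] q [-0.521  0.955  0.182  0.038  1.979  1.63 ]
yaw -122.3 tip lean xy deg [2.24 1.03] in tool x,z [-2.06  1.34] F [-30.1  10.7  31.7]
```

Emit:
{"op": "drive_tool", "data": {
  "translation": [
    [0,0,0]
  ],
  "twist": [0]
}}

```text
t: 15.65
tool_pos: [0.7706, -0.2897, 0.3356]
tool_rot: [-0.332, 0.626, -0.612, 0.352]
contact_force: [0.4, 0.3, -6.0]
gripper_width: 0.0454
```

Emit:
{"op": "drive_tool", "data": {
  "translation": [
    [1.4,-0.5,0],
    [1.4,-0.5,0],
    [1.4,-0.5,0]
  ],
  "twist": [0,0,0]
}}

```text
t: 15.9
tool_pos: [0.7857, -0.2944, 0.3221]
tool_rot: [-0.328, 0.618, -0.618, 0.36]
contact_force: [-0.0, 0.3, -0.4]
gripper_width: 0.0455
```

```bash
python3 -c "
from h import *
st()"
```

```text
t 15.9 p [ 0.7857 -0.2944  0.3221] q [-0.518  0.992  0.183  0.042  1.943  1.623]
yaw -121.8 tip lean xy deg [2.27 1.27] in tool x,z [-2.28  1.26] F [-0.   0.3 -0.4]
```

Emit:
{"op": "drive_tool", "data": {
  "translation": [
    [-2.8,0.9,2.5],
    [-2.8,0.9,2.5],
    [-2.8,0.9,2.5],
    [-2.8,0.9,2.5],
    [-2.8,0.9,2.5],
    [-2.8,0.9,2.5],
    [-2.8,0.9,2.5],
    [-2.8,0.9,2.5],
    [-2.8,0.9,2.5],
    [-2.8,0.9,2.5],
    [-2,0.6,3.5],
    [-2,0.6,3.5]
  ],
  "twist": [0,0,0,0,0,0,0,0,0,0,0,0]
}}

```text
t: 16.9
tool_pos: [0.4652, -0.1916, 0.634]
tool_rot: [0.33, -0.605, 0.624, -0.368]
contact_force: [0.9, -1.5, 0.3]
gripper_width: 0.0456
```

```bash
python3 -c "
from h import *
st()"
```

```text
t 16.9 p [ 0.4652 -0.1916  0.634 ] q [-0.659  0.103  0.775  0.05   2.218  1.481]
yaw -120.8 tip lean xy deg [3.46 0.22] in tool x,z [-1.96  2.86] F [ 0.9 -1.5  0.3]
```

Emit:
{"op": "drive_tool", "data": {
  "translation": [
    [0,0,4],
    [0,0,4],
    [0,0,4],
    [0,0,4]
  ],
  "twist": [0,0,0,0]
}}

```text
t: 17.23
tool_pos: [0.4032, -0.1666, 0.7523]
tool_rot: [-0.334, 0.621, -0.606, 0.368]
contact_force: [-1.1, -0.3, -0.8]
gripper_width: 0.045
```

```bash
python3 -c "
from h import *
st()"
```

```text
t 17.2333 p [ 0.4032 -0.1666  0.7523] q [-0.713  0.322  0.183  0.109  2.638  1.484]
yaw -120.4 tip lean xy deg [1.81 2.42] in tool x,z [-3.    0.34] F [-1.1 -0.3 -0.8]
```

Emit:
{"op": "drive_tool", "data": {
  "translation": [
    [-2.2,1,3.5],
    [-2.2,1,3.5],
    [-2.2,1,3.5],
    [-2.2,1,3.5]
  ],
  "twist": [0,0,0,0]
}}

```text
t: 17.57
tool_pos: [0.3469, -0.1346, 0.807]
tool_rot: [0.315, -0.572, 0.653, -0.385]
contact_force: [0.3, 0.3, 0.1]
gripper_width: 0.0453
```

```bash
python3 -c "
from h import *
st()"
```

```text
t 17.5667 p [ 0.3469 -0.1346  0.807 ] q [-0.759  0.179  0.183  0.128  2.637  1.461]
yaw -120.4 tip lean xy deg [ 8.19 -2.9 ] in tool x,z [-1.66  8.52] F [0.3 0.3 0.1]
```

Emit:
{"op": "drive_tool", "data": {
  "translation": [
    [-2.5,1.2,3],
    [-2.5,1.2,3],
    [-2.5,1.2,3],
    [-2.5,1.2,3],
    [-2.5,1.2,3],
    [-2.5,1.2,3]
  ],
  "twist": [0,0,0,0,0,0],
  "claw": 190
}}

```text
t: 18.07
tool_pos: [0.2609, -0.0622, 0.8683]
tool_rot: [0.292, -0.491, 0.718, -0.398]
contact_force: [0.6, 0.8, 0.9]
gripper_width: 0.0216
```

```bash
python3 -c "
from h import *
st()"
```

```text
t 18.0667 p [ 0.2609 -0.0622  0.8683] q [-0.782 -0.035  0.183  0.119  2.638  1.438]
yaw -120.9 tip lean xy deg [ 16.35 -11.59] in tool x,z [ 1.66 19.97] F [0.6 0.8 0.9]
```

Emit:
{"op": "drive_tool", "data": {
  "translation": [
    [-2.5,1.2,2.5],
    [-2.5,1.2,2.5],
    [-2.5,1.2,2.5],
    [-2.5,1.2,2]
  ],
  "twist": [0,0,0,0]
}}

```text
t: 18.4
tool_pos: [0.1835, 0.0054, 0.8882]
tool_rot: [0.28, -0.451, 0.749, -0.395]
contact_force: [0.8, 0.4, -0.2]
gripper_width: 0.0217
```

```bash
python3 -c "
from h import *
st()"
```

```text
t 18.4 p [0.1835 0.0054 0.8882] q [-0.399 -0.133  0.183 -0.267  2.638  1.455]
yaw -122.1 tip lean xy deg [ 19.42 -16.09] in tool x,z [ 3.67 24.95] F [ 0.8  0.4 -0.2]
```

```bash
cat >> h.py <<'E'
OFF=np.array([0,-.046,.008])   # true finger tip in the reported tool frame
def plan(tip,head):
    s,R=st(); p=np.array(s['tool_pos']); lean=np.degrees(np.arctan2(R[1,1],R[0,1]))
    zdir=np.degrees(np.arctan2(R[1,2],R[0,2]))
    tw=(head-zdir+180)%360-180
    R2=Ro.from_euler('z',tw,degrees=True).as_matrix()@R
    print('tip now',(p+R@OFF).round(4),'face dir',zdir.round(1),'lean dir',lean.round(1),'twist deg',tw.round(1),'rad',np.radians(tw).round(3),'shift cm',((np.array(tip)-R2@OFF-p)*100).round(2))
E
python3 - <<'E'
from h import *
plan([.627,-.267,.20],125)
E
```

```text
t 18.4 p [0.1835 0.0054 0.8882] q [-0.399 -0.133  0.183 -0.267  2.638  1.455]
yaw -122.1 tip lean xy deg [ 19.42 -16.09] in tool x,z [ 3.67 24.95] F [ 0.8  0.4 -0.2]
tip now [0.1741 0.0147 0.933 ] face dir -30.3 lean dir -39.6 twist deg 155.3 rad 2.711 shift cm [ 43.88 -26.01 -73.3 ]
```

Emit:
{"op": "drive_tool", "data": {
  "translation": [
    [3,-1.6,-1],
    [3,-1.6,-2],
    [3,-1.6,-3],
    [3,-1.6,-3],
    [3,-1.6,-3],
    [3,-1.6,-3],
    [3,-1.6,-3],
    [3,-1.6,-3],
    [3,-1.6,-3],
    [3,-1.6,-3],
    [3,-1.6,-3],
    [3,-1.6,-3]
  ],
  "twist": [0,0,0.06,0.11,0.11,0.11,0.11,0.11,0.11,0.11,0.11,0.11]
}}

```text
t: 19.4
tool_pos: [0.4981, -0.1326, 0.6123]
tool_rot: [-0.448, 0.169, -0.46, 0.748]
contact_force: [0.3, -0.9, 1.8]
gripper_width: 0.0217
```

```bash
python3 - <<'E'
from h import *
plan([.64,-.285,.20],125)
E
```

```text
t 19.4 p [ 0.4981 -0.1326  0.6123] q [-0.883 -0.314  1.335  0.576  1.831  0.32 ]
yaw -58.2 tip lean xy deg [30.74 10.07] in tool x,z [ 9.13 31.04] F [ 0.3 -0.9  1.8]
tip now [ 0.4787 -0.1366  0.6546] face dir 37.8 lean dir 18.1 twist deg 87.2 rad 1.523 shift cm [ 13.89 -13.29 -45.46]
```

Emit:
{"op": "drive_tool", "data": {
  "translation": [
    [1.2,-1.2,-1.5],
    [1.2,-1.2,-1.5],
    [1.2,-1.2,-1.5],
    [1.2,-1.2,-1.5],
    [1.2,-1.2,-1.5],
    [1.2,-1.2,-1.5],
    [1.2,-1.2,-1.5],
    [1.2,-1.2,-1.5],
    [1.2,-1.2,-1.5],
    [1.2,-1.2,-1.5],
    [1.2,-1.2,-1.5],
    [1.2,-1.2,-1.5]
  ],
  "twist": [0.1,0.1,0.1,0.1,0.1,0.1,0.1,0.1,0.1,0.1,0.1,0.1]
}}

```text
t: 20.4
tool_pos: [0.6405, -0.2733, 0.4745]
tool_rot: [-0.48, -0.171, 0.051, 0.859]
contact_force: [1.1, -1.4, 1.1]
gripper_width: 0.0218
```

```bash
python3 - <<'E'
from h import *
plan([.64,-.285,.10],125)
E
```

```text
t 20.4 p [ 0.6405 -0.2733  0.4745] q [-0.797  0.779  0.325  0.617  2.308 -0.766]
yaw 15.1 tip lean xy deg [ 4.37 30.61] in tool x,z [14.05 27.54] F [ 1.1 -1.4  1.1]
tip now [ 0.6342 -0.2914  0.5171] face dir 113.1 lean dir 81.9 twist deg 11.9 rad 0.208 shift cm [  0.19   0.73 -41.71]
```

Emit:
{"op": "drive_tool", "data": {
  "translation": [
    [0,0,-3],
    [0,0,-3],
    [0,0,-3],
    [0,0,-3],
    [0,0,-3],
    [0,0,-3],
    [0,0,-3],
    [0,0,-3],
    [0,0,-3],
    [0,0,-3],
    [0,0,-3],
    [0,0,-3]
  ],
  "twist": [0.02,0.02,0.02,0.02,0.02,0.02,0.02,0.02,0.02,0.02,0,0]
}}

```text
t: 21.4
tool_pos: [0.6652, -0.2933, 0.1455]
tool_rot: [-0.498, -0.26, 0.138, 0.816]
contact_force: [0.7, 0.1, -0.1]
gripper_width: 0.0217
```

```bash
python3 - <<'E'
from h import *
plan([.64,-.285,.024],125)
E
```

```text
t 21.4 p [ 0.6652 -0.2933  0.1455] q [-0.757  0.806  0.898  0.376  1.748 -1.338]
yaw 30.4 tip lean xy deg [ 1.9  26.68] in tool x,z [16.4  21.13] F [ 0.7  0.1 -0.1]
tip now [ 0.6591 -0.3088  0.1891] face dir 127.2 lean dir 85.9 twist deg -2.2 rad -0.038 shift cm [ -1.85   2.36 -16.51]
```

Emit:
{"op": "drive_tool", "data": {
  "translation": [
    [-0.1,0.15,-0.4],
    [-0.1,0.15,-0.4],
    [-0.1,0.15,-0.4],
    [-0.1,0.15,-0.4],
    [-0.1,0.15,-0.4],
    [-0.1,0.15,-0.4],
    [-0.1,0.15,-0.4],
    [-0.1,0.15,-0.4],
    [-0.1,0.15,-0.4],
    [-0.1,0.15,-0.4],
    [-0.1,0.15,-0.4],
    [-0.1,0.15,-0.4]
  ],
  "twist": [0,0,0,0,0,0,0,0,0,0,0,0],
  "claw": 255
}}

```text
t: 22.4
tool_pos: [0.6582, -0.2784, 0.1113]
tool_rot: [-0.507, -0.268, 0.137, 0.807]
contact_force: [1.1, -0.1, -1.0]
gripper_width: 0.0001
```

```bash
sed -i 's/-.046,.008/-.044,.008/' h.py; python3 - <<'E'
from h import *
plan([.64,-.285,.022],125)
E
```

```text
t 22.4 p [ 0.6582 -0.2784  0.1113] q [-0.749  0.765  1.023  0.371  1.64  -1.375]
yaw 31.1 tip lean xy deg [ 2.87 25.63] in tool x,z [16.82 19.56] F [ 1.1 -0.1 -1. ]
tip now [ 0.6514 -0.2922  0.1533] face dir 127.5 lean dir 83.6 twist deg -2.5 rad -0.044 shift cm [ -1.08   0.69 -13.13]
```

Emit:
{"op": "drive_tool", "data": {
  "translation": [
    [0,0,4.1],
    [0,0,4.1],
    [0,0,4.1],
    [0,0,4.1],
    [0,0,4.1],
    [0,0,4.1],
    [0,0,0],
    [0,0,0],
    [0,0,0],
    [0,0,0],
    [0,0,0],
    [0,0,0]
  ],
  "twist": [0,0,0,0,0,-0.12,-0.12,-0.12,-0.12,-0.12,-0.12,-0.12]
}}

```text
t: 23.4
tool_pos: [0.6529, -0.2748, 0.3572]
tool_rot: [-0.565, -0.03, -0.218, 0.795]
contact_force: [1.3, 0.2, 0.1]
gripper_width: -0.0001
```

```bash
python3 -c "
from h import *
st()"
```

```text
t 23.4 p [ 0.6529 -0.2748  0.3572] q [-0.801  0.276  1.219  0.477  1.564 -0.51 ]
yaw -19.1 tip lean xy deg [21.85 15.24] in tool x,z [16.9  20.59] F [1.3 0.2 0.1]
```

Emit:
{"op": "drive_tool", "data": {
  "translation": [
    [0,0,0],
    [0,0,0],
    [0,0,0],
    [0,0,0],
    [0,0,0],
    [0,0,0],
    [0,0,0],
    [0,0,0],
    [0,0,0],
    [0,0,0],
    [0,0,0],
    [0,0,0]
  ],
  "twist": [-0.12,-0.12,-0.12,-0.12,-0.12,-0.12,-0.12,-0.12,-0.12,-0.12,-0.12,-0.12]
}}

```text
t: 24.4
tool_pos: [0.6464, -0.2744, 0.3532]
tool_rot: [0.433, -0.362, 0.703, -0.434]
contact_force: [0.2, 0.2, -0.5]
gripper_width: 0.0001
```

```bash
python3 -c "
from h import *
st()"
```

```text
t 24.4 p [ 0.6464 -0.2744  0.3532] q [-0.483  0.081  1.448 -0.199  1.166  1.328]
yaw -105.1 tip lean xy deg [ 17.05 -20.71] in tool x,z [16.83 20.88] F [ 0.2  0.2 -0.5]
```

```bash
python3 -c "
from h import *
print(ray('scene0',505,78,0),ray('scene0',516,18,.14))
d=snap('scene','scene7')
c=d['color'].astype(int); m=(c[...,2]>120)&(c[...,1]>100)&(c[...,0]<70); m=m.astype('u1')
n,l,s,ce=cv2.connectedComponentsWithStats(m)
print([(s[i].tolist(),ce[i].round(1)) for i in range(1,n) if s[i,4]>40])
"
```

```text
[ 0.56207406 -0.6516022   0.        ] [ 0.61941274 -0.70096173  0.14      ]
[([413, 84, 12, 11, 102], array([418.4,  89.1])), ([276, 93, 42, 30, 585], array([296.7, 107. ])), ([311, 235, 19, 17, 250], array([320.4, 243.3])), ([39, 342, 14, 15, 108], array([ 45. , 348.6]))]
```

Emit:
{"op": "drive_tool", "data": {
  "translation": [
    [-0.5,-2.5,0],
    [-0.5,-2.5,0],
    [-0.5,-2.5,0],
    [-0.5,-2.5,-3.5],
    [0,-2.5,-3.5],
    [0,0,-3.5]
  ],
  "twist": [-0.12,-0.12,-0.12,-0.12,0,0]
}}

```text
t: 24.95
tool_pos: [0.6322, -0.4002, 0.2583]
tool_rot: [0.329, -0.448, 0.79, -0.259]
contact_force: [0.2, -0.4, 0.3]
gripper_width: 0.0
```

```bash
python3 -c "
from h import *
st()"
```

```text
t 24.95 p [ 0.6322 -0.4002  0.2583] q [-0.574  0.312  1.371 -0.375  1.111  1.788]
yaw -132.6 tip lean xy deg [  6.52 -26.6 ] in tool x,z [16.52 21.85] F [ 0.2 -0.4  0.3]
```

Emit:
{"op": "drive_tool", "data": {
  "translation": [
    [0,0,-3.6],
    [0,0,-3.6],
    [0,0,-3.6],
    [0,0,-3.6],
    [0,0,-3.6],
    [0,0,-3.6]
  ],
  "twist": [0,0,0,0,0,0]
}}

```text
t: 25.45
tool_pos: [0.6291, -0.4026, 0.031]
tool_rot: [0.333, -0.448, 0.786, -0.265]
contact_force: [0.6, 0.2, -0.2]
gripper_width: -0.0002
```

```bash
python3 - <<'E'
from h import *
plan([.64,-.285,.022],125)
E
```

```text
t 25.45 p [ 0.6291 -0.4026  0.031 ] q [-0.584  0.537  1.546 -0.489  0.742  1.967]
yaw -131.7 tip lean xy deg [  6.73 -26.25] in tool x,z [16.43 21.55] F [ 0.6  0.2 -0.2]
tip now [ 0.6301 -0.3867  0.0728] face dir -34.8 lean dir -75.6 twist deg 159.8 rad 2.788 shift cm [ 1.72 13.22 -5.08]
```

Emit:
{"op": "drive_tool", "data": {
  "translation": [
    [0,0,0],
    [0,0,0],
    [0,0,0],
    [0,0,0],
    [0,0,0],
    [0,0,0],
    [0,0,0],
    [0,0,0],
    [0,0,0],
    [0,0,0],
    [0,0,0],
    [0,0,0]
  ],
  "twist": [0.12,0.12,0.12,0.12,0.12,0.12,0.12,0.12,0.12,0.12,0.12,0.12]
}}

```text
t: 26.45
tool_pos: [0.6139, -0.3919, 0.004]
tool_rot: [-0.546, 0.18, -0.476, 0.665]
contact_force: [0.2, -0.2, 0.2]
gripper_width: -0.0004
```

Emit:
{"op": "drive_tool", "data": {
  "translation": [
    [0,0,0],
    [0,0,0],
    [0.3,1,0],
    [0.3,1,0],
    [0.3,1,0],
    [0.3,1,0],
    [0.3,1,0],
    [0.3,1,0],
    [0.3,1,0],
    [0.3,1,0],
    [0.3,1,0],
    [0,1,0]
  ],
  "twist": [0.12,0.12,0.12,0.12,0.12,0.12,0.12,0.12,0.12,0.12,0.12,0]
}}

```text
t: 27.45
tool_pos: [0.6368, -0.2982, 0.0034]
tool_rot: [-0.534, -0.222, 0.047, 0.814]
contact_force: [1.0, -1.0, 0.3]
gripper_width: -0.0001
```

```bash
python3 - <<'E'
from h import *
plan([.64,-.285,.022],125)
E
```

```text
t 27.45 p [ 0.6368 -0.2982  0.0034] q [-0.817  0.781  1.226  0.429  1.374 -1.346]
yaw 19.2 tip lean xy deg [ 9.21 24.33] in tool x,z [17.82 18.95] F [ 1.  -1.   0.3]
tip now [ 0.6265 -0.3101  0.0452] face dir 115.8 lean dir 69.3 twist deg 9.2 rad 0.16 shift cm [ 1.15  2.66 -2.32]
```

Emit:
{"op": "drive_tool", "data": {
  "translation": [
    [0.5,0.8,-0.8],
    [0.5,0.8,-0.8],
    [0.3,0.8,-0.8],
    [0,0,0]
  ],
  "twist": [0.1,0.1,0.1,0]
}}

```text
t: 27.78
tool_pos: [0.6482, -0.2701, -0.0231]
tool_rot: [-0.492, -0.304, 0.17, 0.798]
contact_force: [-0.7, 0.1, -0.8]
gripper_width: -0.0001
```

```bash
python3 - <<'E'
from h import *
plan([.630,-.272,.022],133)
d=snap('scene','scene8'); t=snap('top','top8')
a=cv2.resize(cv2.convertScaleAbs(d['color'],alpha=2,beta=20)[70:200,360:490],None,fx=3,fy=3,interpolation=2)
b=cv2.resize(cv2.convertScaleAbs(t['color'],alpha=2,beta=20)[200:330,420:550],None,fx=3,fy=3,interpolation=2)
s=arm.get_obs();R=Ro.from_quat(s['tool_rot']).as_matrix();X=np.array(s['tool_pos'])+R@OFF
cv2.drawMarker(a,tuple(((proj('scene8',X)-[360,70])*3).astype(int).tolist()),(0,0,255),0,12)
cv2.drawMarker(b,tuple(((proj('top8',X)-[420,200])*3).astype(int).tolist()),(0,0,255),0,12)
cv2.imwrite('pics/g8.png',np.hstack([a,b]))
E
```

```text
t 27.7833 p [ 0.6482 -0.2701 -0.0231] q [-0.746  0.907  1.08   0.365  1.477 -1.545]
yaw 37.0 tip lean xy deg [ 1.58 26.26] in tool x,z [18.21 19.  ] F [-0.7  0.1 -0.8]
tip now [ 0.6418 -0.2848  0.0186] face dir 133.7 lean dir 86.6 twist deg -0.7 rad -0.013 shift cm [-1.16  1.27  0.34]
```

View pics/g8.png

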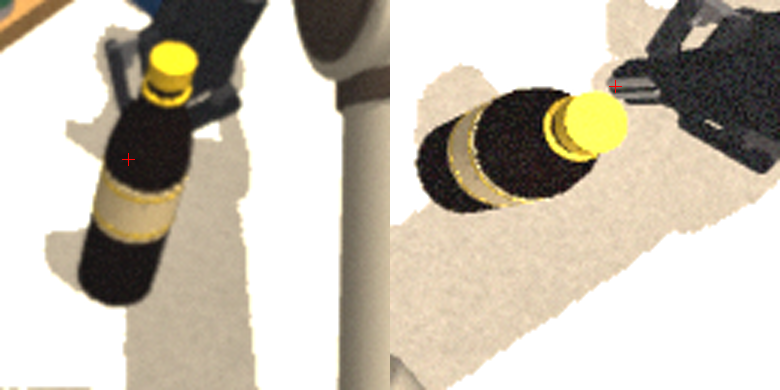

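Emit:
{"op": "drive_tool", "data": {
  "translation": [
    [-0.56,0.8,0],
    [-0.56,0.8,0],
    [-0.56,0.8,0],
    [-0.56,0.8,0],
    [-0.56,0.8,0],
    [-0.56,0.8,0]
  ],
  "twist": [0,0,0,0,0,0]
}}

```text
t: 28.38
tool_pos: [0.6113, -0.2311, -0.0169]
tool_rot: [-0.501, -0.298, 0.155, 0.798]
contact_force: [-0.6, 0.8, -0.0]
gripper_width: 0.0001
```

```bash
cat >> h.py <<'E'
def bottle(tag):
    # yellow cap top centre (z=.24) of the loose cola in both cameras; nearest-to-last filter left to the reader
    out={}
    for n in('scene','top'):
        c=snap(n,n+tag)['color'].astype(int)
        m=((c[...,2]>100)&(c[...,1]>85)&(c[...,0]<75)).astype('u1')
        k,l,s,ce=cv2.connectedComponentsWithStats(m)
        for i in range(1,k):
            if 40<s[i,4]<450:
                X=ray(n+tag,*ce[i],.233); 
                if .3<X[0]<.75 and -.4<X[1]<.3: print(n,s[i,4],ce[i].round(1),X[:2].round(4))
E
python3 - <<'E'
from h import *
plan([.4357+.024,.0037-.034,.02],131); bottle('9')
E
```

```text
t 28.3833 p [ 0.6113 -0.2311 -0.0169] q [-0.746  0.755  1.313  0.381  1.38  -1.549]
yaw 35.2 tip lean xy deg [ 2.91 25.78] in tool x,z [18.33 18.37] F [-0.6  0.8 -0. ]
tip now [ 0.604  -0.2452  0.0249] face dir 131.8 lean dir 83.6 twist deg -0.8 rad -0.014 shift cm [-14.41  21.48  -0.49]
scene 192 [415.5  14.9] [ 0.7381 -0.3913]
scene 127 [417.4  89.3] [ 0.5783 -0.1985]
scene 46 [197.3 178.1] [0.7018 0.2551]
scene 70 [193.7 189.4] [0.6867 0.2737]
scene 303 [320.8 245.4] [0.4604 0.1922]
top 391 [486.7 241. ] [ 0.5745 -0.1937]
top 399 [216.2 278.4] [0.4607 0.1917]
```

Emit:
{"op": "drive_tool", "data": {
  "translation": [
    [-0.33,0.48,-0.1],
    [-0.33,0.48,-0.1],
    [-0.33,0.48,-0.1],
    [-0.33,0.48,-0.1],
    [-0.35,0.5,-0.1],
    [-0.35,0.5,-0.1],
    [-0.35,0.5,-0.1],
    [-0.35,0.5,-0.1],
    [-0.35,0.5,-0.1],
    [-0.35,0.5,-0.1]
  ],
  "twist": [0,0,0,0,0,0,0,0,0,0]
}}

```text
t: 29.32
tool_pos: [0.5832, -0.1908, -0.0202]
tool_rot: [-0.513, -0.302, 0.147, 0.79]
contact_force: [2.1, -5.7, 3.3]
gripper_width: -0.0
```

```bash
python3 - <<'E'
from h import *
plan([.4357+.024,.0037-.034,.02],131); bottle('10')
E
```

```text
t 29.3167 p [ 0.5832 -0.1908 -0.0202] q [-0.732  0.636  1.504  0.399  1.276 -1.565]
yaw 35.0 tip lean xy deg [ 4.41 24.69] in tool x,z [18.67 16.74] F [ 2.1 -5.7  3.3]
tip now [ 0.5748 -0.204   0.0217] face dir 131.0 lean dir 79.9 twist deg 0.0 rad 0.0 shift cm [-11.51  17.37  -0.17]
scene 193 [415.5  14.9] [ 0.738  -0.3914]
scene 45 [331.2  95.3] [ 0.6859 -0.0588]
scene 134 [415.3  97.8] [ 0.5659 -0.1763]
scene 134 [195.  184.7] [0.6932 0.2664]
scene 305 [320.8 245.5] [0.4603 0.1923]
top 400 [470.3 247.1] [ 0.5619 -0.1704]
top 397 [216.2 278.4] [0.4607 0.1917]
```

Emit:
{"op": "drive_tool", "data": {
  "translation": [
    [0.6,-0.7,0],
    [0.8,-0.2,0],
    [-0.35,0.5,-0.1],
    [-0.4,0.52,-0.1],
    [-0.4,0.52,-0.1],
    [-0.4,0.52,-0.1],
    [-0.4,0.52,-0.1],
    [-0.4,0.52,-0.1],
    [-0.4,0.52,-0.1],
    [-0.4,0.52,-0.1],
    [-0.4,0.52,-0.1],
    [-0.4,0.52,-0.1]
  ],
  "twist": [0.12,0.1,0,0,0,0,0,0,0,0,0,0]
}}

```text
t: 30.42
tool_pos: [0.5558, -0.1464, -0.0281]
tool_rot: [-0.483, -0.355, 0.228, 0.767]
contact_force: [2.6, -5.3, 3.5]
gripper_width: -0.0004
```

```bash
python3 - <<'E'
from h import *
plan([.4357+.022,.0037-.03,.02],141); bottle('11')
E
```

```text
t 30.4167 p [ 0.5558 -0.1464 -0.0281] q [-0.676  0.604  1.57   0.353  1.281 -1.705]
yaw 47.1 tip lean xy deg [-0.38 24.67] in tool x,z [18.66 16.13] F [ 2.6 -5.3  3.5]
tip now [ 0.55   -0.1607  0.0138] face dir 142.9 lean dir 90.9 twist deg -1.9 rad -0.033 shift cm [-9.18 13.42  0.62]
scene 188 [415.   14.6] [ 0.7399 -0.3916]
scene 41 [348.4  82.1] [ 0.6887 -0.1118]
scene 59 [330.2  95.2] [ 0.6874 -0.0576]
scene 148 [414.5 116.2] [ 0.5351 -0.1355]
scene 222 [187.7 190.5] [0.6917 0.2824]
scene 305 [320.8 245.5] [0.4603 0.1923]
top 411 [440.5 263.9] [ 0.5307 -0.1292]
top 399 [216.2 278.4] [0.4607 0.1916]
```

Emit:
{"op": "drive_tool", "data": {
  "translation": [
    [-0.4,0.52,0],
    [-0.44,0.6,0],
    [-0.46,0.63,0],
    [-0.46,0.63,0],
    [-0.46,0.63,0],
    [-0.46,0.63,0],
    [-0.46,0.63,-0.05],
    [-0.46,0.63,-0.05],
    [-0.46,0.63,-0.05],
    [-0.46,0.63,-0.05],
    [-0.46,0.63,-0.05],
    [-0.46,0.63,-0.05]
  ],
  "twist": [0,0,0,0,0,0,0,0,0,0,0,0]
}}

```text
t: 31.52
tool_pos: [0.4995, -0.0685, -0.0289]
tool_rot: [-0.487, -0.356, 0.225, 0.765]
contact_force: [3.4, -4.0, 3.2]
gripper_width: 0.0001
```

```bash
python3 - <<'E'
from h import *
plan([.4357+.022,.0037-.03,.02],141); bottle('12')
E
```

```text
t 31.5167 p [ 0.4995 -0.0685 -0.0289] q [-0.629  0.426  1.836  0.384  1.174 -1.7  ]
yaw 46.9 tip lean xy deg [ 0.2  24.34] in tool x,z [18.72 15.57] F [ 3.4 -4.   3.2]
tip now [ 0.4932 -0.0825  0.0131] face dir 142.5 lean dir 89.5 twist deg -1.5 rad -0.027 shift cm [-3.51  5.61  0.69]
scene 191 [415.5  14.9] [ 0.7383 -0.3914]
scene 46 [331.   95.2] [ 0.6865 -0.0588]
scene 180 [412.  154.8] [ 0.4776 -0.057 ]
scene 151 [191.5 188.2] [0.6912 0.275 ]
scene 304 [320.8 245.5] [0.4603 0.1922]
top 397 [216.2 278.4] [0.4607 0.1917]
top 412 [382.5 295.6] [ 0.473  -0.0506]
```

Emit:
{"op": "drive_tool", "data": {
  "translation": [
    [-0.44,0.55,0],
    [-0.46,0.6,0.02],
    [-0.46,0.6,0.02],
    [-0.46,0.6,0.02],
    [-0.46,0.6,0],
    [-0.46,0.6,0],
    [-0.46,0.6,0],
    [-0.46,0.6,0],
    [-0.4,0.5,0],
    [-0.2,0.3,0]
  ],
  "twist": [0,0,0,0,0,0,0,0,0,0]
}}

```text
t: 32.45
tool_pos: [0.4505, -0.0062, -0.0296]
tool_rot: [-0.486, -0.355, 0.226, 0.766]
contact_force: [2.0, -2.6, 0.8]
gripper_width: 0.0002
```

```bash
python3 - <<'E'
from h import *
plan([.43,-.065,.02],93); bottle('13')
E
```

```text
t 32.45 p [ 0.4505 -0.0062 -0.0296] q [-0.581  0.291  2.023  0.408  1.116 -1.685]
yaw 46.9 tip lean xy deg [-0.03 24.44] in tool x,z [18.65 15.8 ] F [ 2.  -2.6  0.8]
tip now [ 0.4445 -0.0203  0.0124] face dir 142.6 lean dir 90.1 twist deg -49.6 rad -0.866 shift cm [-0.59 -5.43  0.76]
scene 189 [415.4  14.9] [ 0.7384 -0.3914]
scene 210 [411.4 190.8] [0.4279 0.0058]
scene 301 [320.8 245.4] [0.4605 0.1922]
top 387 [215.8 278.6] [0.4603 0.1921]
top 400 [335.9 322.8] [0.4255 0.0104]
```

Emit:
{"op": "drive_tool", "data": {
  "translation": [
    [0.8,-1.4,0.3],
    [0.4,-1.6,0.3],
    [-0.2,-1.2,0.3],
    [-0.6,-1,0.3],
    [-0.8,-0.6,0.1],
    [-0.8,-0.4,0],
    [-0.8,0,0],
    [-0.8,0,0],
    [-0.8,0,0],
    [-0.6,0,0]
  ],
  "twist": [0,-0.11,-0.11,-0.11,-0.11,-0.11,-0.11,-0.11,-0.11,-0.11]
}}

```text
t: 33.38
tool_pos: [0.4004, -0.0624, -0.0199]
tool_rot: [-0.587, -0.068, -0.179, 0.787]
contact_force: [-1.0, 0.5, 0.2]
gripper_width: -0.0
```

```bash
python3 - <<'E'
from h import *
plan([.3965,-.066,.026],85); bottle('14')
E
```

```text
t 33.3833 p [ 0.4004 -0.0624 -0.0199] q [-0.883 -0.145  2.473  0.609  0.869 -1.134]
yaw -12.3 tip lean xy deg [20.77 14.13] in tool x,z [18.23 17.28] F [-1.   0.5  0.2]
tip now [ 0.3853 -0.0656  0.0221] face dir 83.8 lean dir 34.2 twist deg 1.2 rad 0.021 shift cm [ 1.11 -0.01  0.39]
scene 184 [415.3  14.8] [ 0.7389 -0.3916]
scene 202 [411.3 191.3] [0.4274 0.0068]
scene 298 [320.7 245.3] [0.4606 0.1921]
top 380 [215.6 278.6] [0.4602 0.1924]
top 386 [335.9 323.1] [0.4251 0.0103]
```

Emit:
{"op": "drive_tool", "data": {
  "translation": [
    [0.4,0.75,0.1],
    [0.4,0.75,0.1],
    [0.4,0.75,0.1],
    [0.4,0.75,0.1],
    [0.28,0.5,0],
    [0.28,0.5,0],
    [0.28,0.5,0],
    [0.28,0.5,0],
    [0.28,0.5,0]
  ],
  "twist": [0,0,0,0,0,0,0,0,0]
}}

```text
t: 34.23
tool_pos: [0.4335, -0.0046, -0.0154]
tool_rot: [-0.587, -0.076, -0.168, 0.788]
contact_force: [-1.6, -2.2, -0.7]
gripper_width: 0.0002
```

```bash
python3 - <<'E'
from h import *
plan([.4385,-.012,.026],95); bottle('15')
E
```

```text
t 34.2333 p [ 0.4335 -0.0046 -0.0154] q [-0.665 -0.121  2.438  0.629  0.795 -0.973]
yaw -10.7 tip lean xy deg [20.34 14.61] in tool x,z [18.22 17.19] F [-1.6 -2.2 -0.7]
tip now [ 0.4185 -0.0082  0.0265] face dir 85.4 lean dir 35.7 twist deg 9.6 rad 0.168 shift cm [ 1.92 -0.13 -0.05]
scene 172 [415.1  14.6] [ 0.7395 -0.3918]
scene 234 [403.5 195.5] [0.4311 0.0232]
scene 291 [320.9 245. ] [0.4608 0.1915]
top 383 [215.7 278.6] [0.4603 0.1924]
top 386 [326.2 316.3] [0.4322 0.0252]
```

Emit:
{"op": "drive_tool", "data": {
  "translation": [
    [0.28,0.48,0],
    [0.28,0.48,0],
    [0.28,0.48,0],
    [0.28,0.48,0],
    [0.28,0.48,0]
  ],
  "twist": [-0.05,-0.05,-0.05,0,0]
}}

```text
t: 34.75
tool_pos: [0.4481, 0.0189, -0.0155]
tool_rot: [-0.592, -0.031, -0.229, 0.772]
contact_force: [-0.7, -2.5, 0.5]
gripper_width: 0.0002
```

```bash
python3 - <<'E'
from h import *
plan([.4385,-.012,.026],95); bottle('16')
E
```

```text
t 34.75 p [ 0.4481  0.0189 -0.0155] q [-0.539 -0.145  2.459  0.631  0.673 -0.721]
yaw -19.6 tip lean xy deg [22.39 11.18] in tool x,z [18.28 17.09] F [-0.7 -2.5  0.5]
tip now [0.4327 0.0177 0.0265] face dir 76.5 lean dir 26.5 twist deg 18.5 rad 0.323 shift cm [ 0.46 -2.49 -0.05]
scene 171 [415.1  14.5] [ 0.7397 -0.3918]
scene 209 [388.5 198.8] [0.4444 0.0469]
scene 293 [320.9 245. ] [0.4609 0.1915]
top 382 [215.6 278.6] [0.4603 0.1924]
top 389 [309.6 305.9] [0.4429 0.0509]
```

Emit:
{"op": "drive_tool", "data": {
  "translation": [
    [0.2,0.5,0],
    [0.15,0.55,0],
    [0.1,0.55,0],
    [0.07,0.55,0],
    [0.07,0.55,0],
    [0.07,0.55,0],
    [0.07,0.55,0],
    [0.07,0.55,0],
    [0.07,0.55,0]
  ],
  "twist": [0.06,0.06,0.06,0,0,0,0,0,0]
}}

```text
t: 35.6
tool_pos: [0.4582, 0.069, -0.0155]
tool_rot: [-0.587, -0.086, -0.157, 0.79]
contact_force: [-0.3, -3.4, -0.1]
gripper_width: -0.0001
```

```bash
python3 - <<'E'
from h import *
plan([.4385,-.012,.026],95); bottle('17')
E
```

```text
t 35.6 p [ 0.4582  0.069  -0.0155] q [-0.424 -0.076  2.399  0.64   0.696 -0.795]
yaw -8.9 tip lean xy deg [19.98 15.05] in tool x,z [18.34 17.01] F [-0.3 -3.4 -0.1]
tip now [0.4432 0.065  0.0265] face dir 87.2 lean dir 37.0 twist deg 7.8 rad 0.137 shift cm [-0.54 -7.5  -0.05]
scene 174 [415.3  14.7] [ 0.7389 -0.3917]
scene 228 [365.6 212.6] [0.4526 0.0955]
scene 297 [320.8 245.2] [0.4607 0.1919]
top 383 [215.7 278.6] [0.4603 0.1923]
top 386 [276.9 295.7] [0.4498 0.0998]
```

Emit:
{"op": "drive_tool", "data": {
  "translation": [
    [0.03,0.5,0],
    [0.03,0.5,0],
    [0.03,0.5,0],
    [0.03,0.5,0],
    [0.03,0.4,0],
    [0.03,0.3,0],
    [0.03,0.25,0]
  ],
  "twist": [0,0,0,0,0,0,0]
}}

```text
t: 36.28
tool_pos: [0.4599, 0.1018, -0.0157]
tool_rot: [-0.587, -0.086, -0.156, 0.79]
contact_force: [-1.4, -8.8, 0.1]
gripper_width: -0.0002
```

```bash
python3 - <<'E'
from h import *
plan([.4385,-.012,.026],95); bottle('18')
E
```

```text
t 36.2833 p [ 0.4599  0.1018 -0.0157] q [-0.326 -0.072  2.395  0.635  0.653 -0.705]
yaw -8.8 tip lean xy deg [19.94 15.07] in tool x,z [18.32 17.01] F [-1.4 -8.8  0.1]
tip now [0.4449 0.0979 0.0263] face dir 87.2 lean dir 37.1 twist deg 7.8 rad 0.136 shift cm [ -0.71 -10.79  -0.03]
scene 172 [415.1  14.5] [ 0.7398 -0.3918]
scene 240 [350.7 223.2] [0.4558 0.1283]
scene 265 [320.3 243.6] [0.4632 0.1905]
top 378 [215.1 278.4] [0.4604 0.1932]
top 387 [256.3 290.2] [0.453  0.1308]
```

Emit:
{"op": "drive_tool", "data": {
  "translation": [
    [0,0.15,0],
    [0,0.1,0]
  ],
  "twist": [0,0]
}}

```text
t: 36.55
tool_pos: [0.4603, 0.1033, -0.0157]
tool_rot: [-0.587, -0.087, -0.156, 0.789]
contact_force: [-1.6, -7.5, 0.2]
gripper_width: -0.0002
```

Emit:
{"op": "drive_tool", "data": {
  "translation": [
    [-0.05,-0.3,0],
    [-0.05,-0.5,0],
    [-0.1,-0.8,0],
    [-0.1,-1,0],
    [-0.1,-1,0],
    [-0.1,-1.2,0],
    [-0.1,-1.5,0],
    [-0.1,-1.5,0],
    [-0.2,-2,0],
    [-0.2,-2,0],
    [0,-2,1],
    [0,-2,2]
  ],
  "twist": [0,0,0,0,0,0,0,0,0,0,0,0]
}}

```text
t: 37.55
tool_pos: [0.4407, -0.0562, 0.0115]
tool_rot: [-0.581, -0.083, -0.152, 0.796]
contact_force: [1.3, -1.2, 0.2]
gripper_width: -0.0001
```

```bash
python3 - <<'E'
from h import *
plan([.4385,-.012,.026],95); bottle('19')
a=cv2.imread('pics/top19.png')[150:340,130:350];b=cv2.imread('pics/scene19.png')[130:330,210:430]
a=cv2.resize(a,(396,342),interpolation=2);b=cv2.resize(b,(396,360),interpolation=2)
cv2.imwrite('pics/fin.png',np.hstack([a[:342],b[:342]]))
E
```

```text
t 37.55 p [ 0.4407 -0.0562  0.0115] q [-0.78  -0.096  2.343  0.575  0.932 -1.038]
yaw -8.8 tip lean xy deg [19.38 16.03] in tool x,z [17.69 17.87] F [ 1.3 -1.2  0.2]
tip now [ 0.4262 -0.0609  0.0535] face dir 87.4 lean dir 39.6 twist deg 7.6 rad 0.133 shift cm [ 1.16  5.08 -2.75]
scene 174 [415.   14.5] [ 0.74   -0.3918]
scene 273 [350.2 225.4] [0.4535 0.1319]
scene 263 [319.4 244.2] [0.4635 0.1922]
scene 44 [321.2 256.7] [0.4459 0.2055]
top 378 [214.4 278.3] [0.4604 0.1943]
top 389 [255.5 289.9] [0.4532 0.1319]
```

View pics/fin.png

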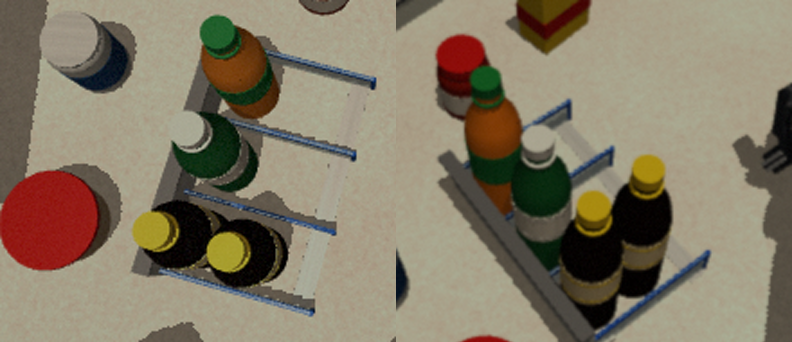

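```bash
python3 -c "
from bench import arm
print(arm.job_done())"
```

```text
the job is handed in; nothing more can be done
None
```

The cola bottle now stands upright in the near lane, against the cola bottle that was already there. I handed the job in at about 37.6 s.

**How I did it**
- I pushed with the shut fingertips about 2–3 cm above the deck, first diagonally to the lane mouth and then straight in.
- **Tip height:** the fingertips turned out to sit about 45 mm above where the reported tool position puts them. I found this from the pictures and confirmed it by lowering the tips to the deck. The force sensor did not register that touch.
- **Tool tilt:** I leaned the tool by about 25°, using drift at the arm's joint limits, so that the tips reached the bottle ahead of the gripper body.

**Last checks**
- In the last pictures both colas are upright and the cap centres are 62.8 mm apart for 62 mm bottles, which is contact within measuring error.
- The stock cola moved back about 2 mm, roughly its gap to the rear stop.
- The water, juice, tub, can, jar and pack look undisturbed, and the arm is clear.
- Force readings during the pushes stayed below about 10 N. One earlier jolt of about 45 N, in free air, came from an abrupt stop at a joint limit.

**Not confirmed**
- I inferred from geometry, not from a close-up, that the gripper body never touched the label. My computed clearance was only a few millimetres.
- The two cameras differ by up to about 3 mm on the cap positions.

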